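# Strip the glaze strainers and hang them to dry

### The arm

A 7-joint arm with a two-finger parallel gripper is mounted at the origin on the work surface. World frame = base frame: x ahead of the robot, y to its left, z up, the work surface at z = 0. Lengths are in mm, angles in rad, forces in N, time in s.
With the tool pointing down it reaches from about 400 to 875 mm from the base axis. Payload 4.4 kg.
Tool frame: the origin (TCP) lies where the fingers leave the gripper's body, on its centre line; the fingertips stand 73 mm ahead of it and the grasp point (between the pads) lies 54 mm ahead of it; z points along the fingers, y is the line along which they close (so a half turn about z gives the same grasp; the last joint's range is limited). The gripper opens to 85 mm and grips with 20 to 120 N. Pads are 22 mm wide; open, the fingers measure 114 mm over their backs; the gripper's body (76 mm by 85 mm) begins 54 mm behind the grasp point. The pads swing forward as they close: fully open they stand 13 mm farther back than shut.
Start: joints at [-1.41, 0.628, 0.038, 1.517, -0.027, 0.996, -0.02], TCP at [146.136, 633.373, 303.913] pointing down, gripper open.
Joint ranges: [-3.06, 3.06], [-0.37, 2.12], [-1.25, 1.32], [0.18, 2.47], [-1.1, 4.24], [0.23, 1.98], [-2.94, 2.94]. Speed limits (rad/s): [2.57, 2.57, 3.14, 3.14, 3.14, 3.14, 3.14].

### API

Orientations are given as [roll, pitch, yaw] about the fixed x, y, z axes, in that order (R = Rz(yaw) Ry(pitch) Rx(roll)).
In Python, from cell import ctrl gives the robot as it stands.
- The arm moves only by the tool send_rows, never from a script. Its argument "rows" is a list that holds one entry, the list of rows, each a list of 6 numbers: the shift along the tool's x, y, z in cm, then the turn, a rotation vector about the tool's x, y, z in rad. In form: [[[tx, ty, tz, wx, wy, wz], ...]]. A call has 1 to 10 rows; each row is the pose to reach, as a shift and turn from the pose commanded when the call began, along the tool's axes at that moment; what a row does not reach only later rows make up. A row lasts 1/10 s, in which the tool goes at most 50 mm and 8.59 degrees, less where a joint would pass 70% of its speed; a pose out of reach is approached as far as the arm can. A call with a gripper value outside its range is refused whole. "grip" is the closure in counts, from 0 (fully open) to 255 (shut), set as the call begins (left out, the last holds). The fingers move at their own pace and stop on an object; the grip force is fixed at half the most. Time passes only in rows, so rows that repeat a pose let the fingers close. It gives the time, the measured TCP pose, the force, the opening and the grip force at its end, in the units of the state.
- ctrl.read_state(): the state, without advancing time (a new reading comes with each control period).
- ctrl.get_image(name): name is "scene" or "side" or "wrist"; returns a dict with "pixels" (420x560x3 uint8, red, green, blue), "fx", "fy", "cx", "cy" (pixels), "extrinsics" (4x4, takes a point from camera to world coordinates); the wrist camera has in their place "mount" (4x4, takes a point from camera to tool coordinates, whose origin is the TCP and whose axes are the flange's). Camera axes: x right, y up, looking along -z (the intrinsics and any distortion apply to the point x, -y, -z); pixel columns grow to the right and rows downward; lengths in mm; the calibration is good to about 2 mm. A picture is of the moment at which its call begins: read the wrist's pose just before it. There is no depth.
- ctrl.finish_job(): hands the job in; it is judged then, once.
The state is a dict: "clock": time; "qpos": joint angles; "qd": joint speeds; "tau": joint torques, N m; "eef_pos": TCP position; "tool_rot": TCP orientation; "force": force on the tool from outside, world axes, zero at the start; "torque": the same for the moment, N m; "width": finger opening in mm; "gripper_force": force on a finger pad.
Only numpy, scipy, OpenCV 4.12 (cv2) and the standard library are available. Lean on these libraries where they do the work, as an engineer would, in place of code of your own. Each camera call takes 0.05 s, during which the arm holds its last target. There are 200 camera calls.

### The job

One or more of the three glaze strainers still has a brass split ring lying in its mouth: raise each of those rings out of its seat with the pick under the end that lies over the slot, never touching a seated ring with the fingers, and put the ring in the grey tray. Only when every ring is in the tray, hang all three strainers by their bails on the drying rack, one to a hook. Leave the pick lying right way up on the bench, and do not disturb the bottle or the clay cup.

Things in the scene. Friction and masses are not known exactly. Their poses are not given: they have to be found in the camera images.
- strainer_a_bar (a point): Glaze strainer: white round cup 90 mm across, 67 mm high, 0.25 kg, with mesh in its mouth and an upright steel bail at its back. Point: middle of the bail's level top bar, 9 mm square, 92 mm long along y, 125 mm above the underside. z up; the cup's axis is at x = -44 mm. Centre of mass about 33 mm up on the axis. All three strainers are alike. 
- strainer_b_bar (a point): All three strainers are alike. Middle of the top bar of strainer b. The bail's two legs are 8 mm round rods at y = +-42 mm; between them, the bar and the cup's rim is an opening 76 mm wide and 53 mm tall.
- strainer_c_bar (a point): All three strainers are alike. Middle of the top bar of strainer c.
- strainer_a_seat (a point): On strainer a's axis, 62.5 mm above its underside: where a seated ring's centre lies; axes as the strainer's. The seat is a bore 81 mm across: rim top 4.5 mm above this point, mesh floor 2.5 mm below it. On the cup's -x side (away from the bail) a slot 24 mm wide is cut through the rim and inwards to 16 mm from the axis, open outwards and upwards; its floor is 16.5 mm below this point.
- strainer_b_seat (a point): The same point of strainer b. The rim wall is 4.5 mm thick; the slot passes 14 mm deep under a seated ring.
- strainer_c_seat (a point): The same point of strainer c.
- ring_a_center (a point): Rigid brass split ring: outer diameter 77, inner 61, thickness 5 mm, 50 g. Point: its centre, half-way up; z its axis. Its gap runs from 197 to 219 degrees (from its x towards its y). If present it starts seated in strainer a, 2 mm below the rim, its axes within 3 degrees of the strainer's, so its end at 197 degrees lies over the slot. One to three of the rings are present, the others None.
- ring_b_center (a point): As ring a; starts in strainer b, or is absent. A ring whose end is raised clear of the rim on the blade and drawn some 11 mm outwards by the lip stays lying tilted across the rim, that end uppermost, when the blade is lowered into the slot and withdrawn.
- ring_c_center (a point): As ring a; starts in strainer c, or is absent.
- pick_grip (a point): The pick: wooden handle 80 mm long, 16 wide, 20 tall, with a flat steel blade 10 mm wide, 4 mm thick running 50 mm out of its front end at half height; 50 g; lies on the bench, lip up. Point: inside the handle, 12 mm behind its front end, half-way up (10 mm above the bench); x along the blade to the tip, z up.
- pick_tip (a point): Tip end of the pick's blade, at half its thickness, 62 mm ahead of pick_grip along x. The last 4 mm of the blade carry a lip turned up to 6 mm above this point (4 mm above the blade's upper face).
- tray: Open grey plastic tray, 150 x 150 mm, walls 4 mm thick and 30 mm high, floor 4 mm thick, loose on the bench, 0.35 kg; origin at the centre of its underside, z up.
- rack: Fixed wooden drying rack, 420 mm wide along its y, with a rail 225 mm up and three steel hooks pointing from it along the rack's -x (towards the robot). Origin on the bench in the middle of its width; the rail's front face is at x = +20 mm.
- hook_1 (a point): Hook 1, at rack y = -120 mm. Point: on the axis of its level rod (8 mm thick, 225 mm above the bench), 55 mm before the rail; axes as the rack's. Towards -x the rod runs to a turned-up tip ending 57 mm from this point, its top 14 mm above the rod's axis. A strainer hangs with its bar across the rod, cup on the tip's side, and swings some 25 degrees.
- hook_2 (a point): Hook 2, as hook 1, at rack y = 0.
- hook_3 (a point): Hook 3, as hook 1, at rack y = +120 mm.
- spray_bottle: Bystander: white plastic bottle 66 mm across, 190 mm tall; origin at its underside.
- clay_cup: Bystander: clay cup 70 mm across, 60 mm tall; origin at its underside.
There are look-alikes about, which are no part of the job. Leave any blue look-alike of the part that bears ring_c_center alone. What is shaped like the part that bears ring_a_center but green is not meant.

How it is judged:
By the outcome, as a careful person would: the job done as asked, in the order asked, and still so for the second after the job is handed in, with the robot touching nothing.
Of ring_a, ring_b, ring_c only 1 to 3 are there at a start; the rules pass over those that are not, and their reading is None.
At some moment in a run one of tray, pick may be knocked a few centimetres aside while the robot is not near it.
It also fails if it takes over 210 s, if anything falls off the work surface, if the arm or the gripper's body presses on something with over 40 N, if the wrist force passes 120 N, or if a joint passes its speed limit or range.

## Working session

There is one attempt and no reset: what is moved stays moved. The work goes in short steps, Python scripts to look and compute and a tool call to move; the robot and the scene stay as the last step left them, time stands still between calls to the robot, and variables do not carry over. Pictures are saved under pics/ and viewed, at most 14 in all, crops included, and the job is handed in when it is done.

Besides the shell and the picture viewer there is one more tool, called as a command line: name --argument value ..., lists and objects as JSON in quotes. send_rows: Moves the arm, as the interface text tells. Its arguments: {"type":"object","properties":{"rows":{"type":"array","items":{"type":"array","items":{"type":"array","items":{"type":"number"}}}},"grip":{"type":"number"}},"required":["rows"]}

```bash
ls -la; mkdir -p pics
python3 - <<'E'
from cell import ctrl
import cv2,numpy as np
s=ctrl.read_state()
print({k:np.round(v,3).tolist() for k,v in s.items()})
for n in("scene","side","wrist"):
    im=ctrl.get_image(n)
    cv2.imwrite(f"pics/{n}0.png",im["pixels"][:,:,::-1])
    print(n,im["fx"],im["fy"],im["cx"],im["cy"],[k for k in im]); print(np.round(im.get("extrinsics",im.get("mount")),4).tolist())
E
```

```text
total 12
drwxr-xr-x  3 agent agent 4096 Dec  1 21:34 .
drwxr-xr-x 23 root  root  4096 Dec  1 21:34 ..
drwxr-xr-x  2 agent agent 4096 Dec  1 21:34 pics
{'clock': 0.0, 'qpos': [-1.41, 0.629, 0.038, 1.518, -0.027, 0.996, -0.02], 'qd': [0.001, -0.001, -0.001, 0.001, -0.001, -0.001, 0.001], 'tau': [-0.001, -56.341, 1.226, -19.344, 0.011, 0.011, 0.0], 'eef_pos': [146.021, 632.898, 303.007], 'tool_rot': [-3.14, 0.0, 2.915], 'force': [-0.169, -0.088, 0.278], 'torque': [-0.026, -0.006, -0.003], 'gripper_force': 0.0, 'width': 84.929}
scene 405.2315128954067 405.2315128954067 277.7108444799779 210.9742343715044 ['pixels', 'fx', 'fy', 'cx', 'cy', 'extrinsics']
[[0.6544, -0.4556, 0.6035, 1213.9681], [0.7559, 0.3739, -0.5374, -631.4212], [0.0192, 0.8079, 0.5891, 794.9638], [0.0, 0.0, 0.0, 1.0]]
side 418.0740396224202 418.0740396224202 281.44245237434325 207.25512046752107 ['pixels', 'fx', 'fy', 'cx', 'cy', 'extrinsics']
[[-0.9939, 0.0782, -0.0782, 457.73], [-0.1103, -0.6501, 0.7518, 699.2294], [0.0079, 0.7558, 0.6548, 748.2317], [0.0, 0.0, 0.0, 1.0]]
wrist 299.9322369259248 299.9322369259248 283.3996215196456 215.92602470175925 ['pixels', 'fx', 'fy', 'cx', 'cy', 'mount']
[[-0.0012, 0.9629, 0.2698, 68.9583], [1.0, 0.0013, -0.0003, 0.0161], [-0.0006, 0.2698, -0.9629, -68.7998], [0.0, 0.0, 0.0, 1.0]]
```

View pics/scene0.png

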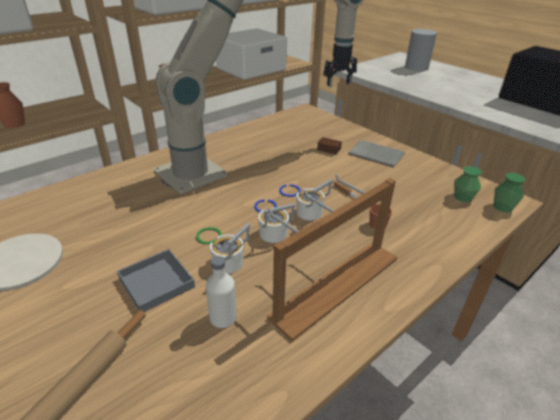

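View pics/side0.png

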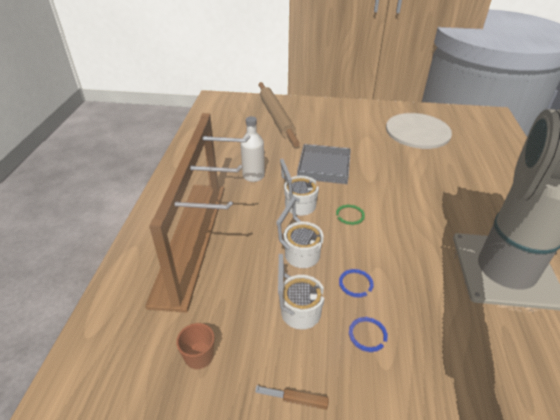

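Run:
```python
import cv2
a=cv2.imread("pics/side0.png")[155:415,225:395]
cv2.imwrite("pics/z1.png",cv2.resize(a,None,fx=2.3,fy=2.3,interpolation=cv2.INTER_CUBIC))
a=cv2.imread("pics/side0.png")[100:330,140:400]
b=cv2.imread("pics/scene0.png")[165:305,180:400]
cv2.imwrite("pics/z2.png",cv2.resize(b,None,fx=3.6,fy=3.6,interpolation=cv2.INTER_CUBIC))
```

```text
(no output)
```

View pics/z1.png

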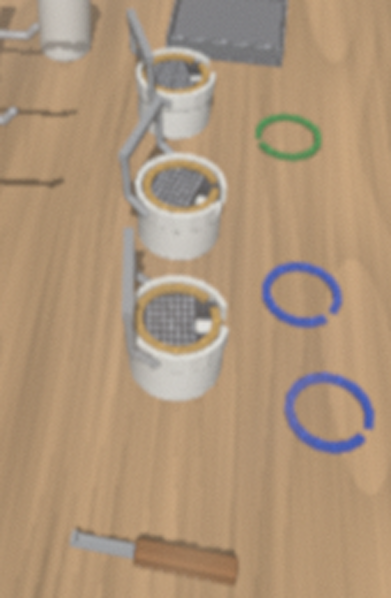

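View pics/z2.png

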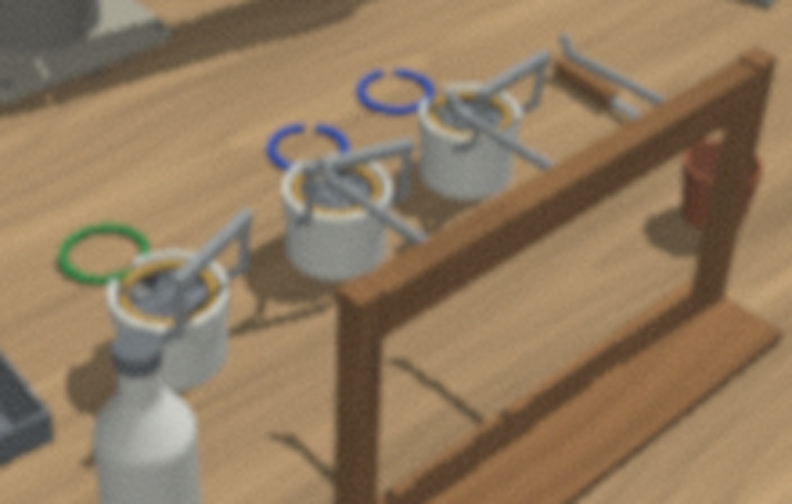

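```bash
cat > h.py <<'E'
from cell import ctrl
import numpy as np, cv2
from scipy.spatial.transform import Rotation as Ro
def pose():
    s=ctrl.read_state(); T=np.eye(4); T[:3,:3]=Ro.from_euler('xyz',s["tool_rot"]).as_matrix(); T[:3,3]=s["eef_pos"]; return T,s
def cam(name,save=None):
    T,s=pose(); im=ctrl.get_image(name)
    E=im["extrinsics"] if "extrinsics" in im else T@im["mount"]
    K=np.array([[im["fx"],0,im["cx"]],[0,im["fy"],im["cy"]],[0,0,1]])
    if save:
        cv2.imwrite(f"pics/{save}.png",im["pixels"][:,:,::-1]); np.savez(f"pics/{save}.npz",E=np.array(E),K=K)
    return im["pixels"],np.array(E),K
def load(save):
    d=np.load(f"pics/{save}.npz"); return cv2.imread(f"pics/{save}.png"),d["E"],d["K"]
def unproj(E,K,uv,z):
    uv=np.atleast_2d(np.array(uv,float)); z=np.broadcast_to(z,len(uv))
    d=np.c_[(uv[:,0]-K[0,2])/K[0,0],-(uv[:,1]-K[1,2])/K[1,1],-np.ones(len(uv))]@E[:3,:3].T
    return E[:3,3]+d*((z-E[2,3])/d[:,2])[:,None]
def proj(E,K,P):
    p=(np.atleast_2d(P)-E[:3,3])@E[:3,:3]
    return np.c_[K[0,2]+K[0,0]*p[:,0]/-p[:,2],K[1,2]-K[1,1]*p[:,1]/-p[:,2]]
def delta(pos,yaw,grasp=54,tilt=None):
    """row (cm,rad) that brings the grasp point to pos, tool down, tool x at world yaw"""
    T,s=pose(); R=Ro.from_euler('xyz',[np.pi,0,yaw]).as_matrix()
    p=np.array(pos,float)-R[:,2]*grasp
    t=T[:3,:3].T@(p-T[:3,3])/10; w=Ro.from_matrix(T[:3,:3].T@R).as_rotvec()
    return np.round(np.r_[t,w],3).tolist()
def show():
    T,s=pose(); print("t",round(s["clock"],2),"gp",np.round(T[:3,3]+T[:3,2]*54,1),"rot",np.round(s["tool_rot"],3),"F",np.round(s["force"],1),"w",round(s["width"],1),"gf",round(s["gripper_force"],1))
E
python3 - <<'E'
from h import *
px,E,K=cam("side","side1")
def u(n,uv,z): print(n,np.round(unproj(E,K,uv,z)[:,:2],0).tolist())
u("mouth",[(302.4,293.3),(303.3,235.4),(301,187.6)],62.5)
u("pick",[(306.7,398.5),(257.6,388.5),(328,403)],10)
u("tray",[(325,163)],15)
u("hooks",[(205,139),(245,139),(191,168),(240,170),(176,205),(230,205)],225)
u("cup",[(197,363)],0);u("bottle",[(254,175)],0)
px,E,K=cam("scene","scene1")
u("mouth",[(227,246),(274,217),(311,198)],62.5)
u("tray",[(156,279)],15)
show()
E
```

```text
mouth [[468.0, 171.0], [478.0, 5.0], [497.0, -173.0]]
pick [[445.0, 359.0], [534.0, 351.0], [407.0, 363.0]]
tray [[436.0, -364.0]]
hooks [[726.0, -123.0], [632.0, -135.0], [726.0, -6.0], [621.0, -11.0], [722.0, 116.0], [619.0, 104.0]]
cup [[657.0, 310.0]]
bottle [[645.0, -297.0]]
mouth [[498.0, -177.0], [480.0, 8.0], [478.0, 166.0]]
tray [[441.0, -367.0]]
t 0.25 gp [146.1 633.1 249.5] rot [-3.141  0.     2.915] F [-0.4 -0.  -0. ] w 85.5 gf 0.0
```

```bash
python3 -c "
from h import *
print(delta((480,270,230),np.pi)); print(delta((460,365,230),np.pi))"
```

```text
[-40.702, -27.874, 1.972, -0.001, -0.0, -0.227]
[-36.617, -19.067, 1.964, -0.001, -0.0, -0.227]
```

send_rows --rows '[[[-40.7,-27.9,2,0,0,-0.227],[-40.7,-27.9,2,0,0,-0.227],[-40.7,-27.9,2,0,0,-0.227],[-40.7,-27.9,2,0,0,-0.227],[-40.7,-27.9,2,0,0,-0.227],[-40.7,-27.9,2,0,0,-0.227],[-40.7,-27.9,2,0,0,-0.227],[-40.7,-27.9,2,0,0,-0.227],[-40.7,-27.9,2,0,0,-0.227],[-40.7,-27.9,2,0,0,-0.227]]]'

```text
clock: 1.25
eef_pos: [481.6, 267.6, 283.9]
tool_rot: [-3.141, 0.001, 3.14]
force: [-0.3, 1.0, -0.3]
width: 85.4
gripper_force: 0.0
```

send_rows --rows '[[[0,0,0,0,0,0],[0,0,0,0,0,0],[0,0,0,0,0,0]]]'

```text
clock: 1.55
eef_pos: [479.1, 271.2, 283.9]
tool_rot: [3.141, -0.001, -3.14]
force: [-1.1, 0.8, -0.4]
width: 85.0
gripper_force: 0.0
```

```bash
python3 -c "
from h import *
show(); cam('wrist','w1'); print(delta((490,-80,230),np.pi),delta((480,270,230),np.pi))"
```

```text
t 1.55 gp [479.  271.2 229.9] rot [ 3.141e+00 -1.000e-03 -3.140e+00] F [-1.1  0.8 -0.4] w 85.0 gf 0.0
[-1.011, -35.158, -0.04, 0.001, -0.001, 0.003] [-0.112, -0.156, -0.009, 0.001, -0.001, 0.003]
```

View pics/w1.png

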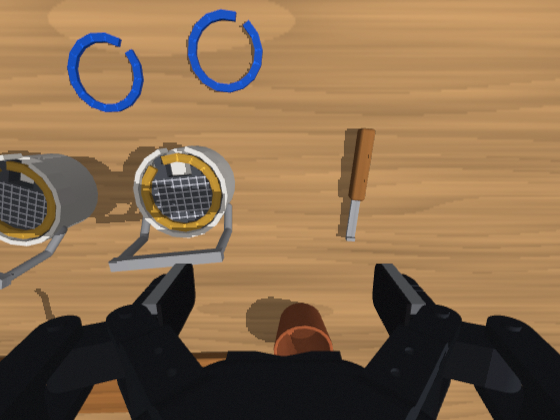

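send_rows --rows '[[[-0.5,-35,0,0,0,0],[-0.5,-35,0,0,0,0],[-0.5,-35,0,0,0,0],[-0.5,-35,0,0,0,0],[-0.5,-35,0,0,0,0],[-0.5,-35,0,0,0,0],[-0.5,-35,0,0,0,0],[-0.5,-35,0,0,0,0],[-0.5,-35,0,0,0,0],[-0.5,-35,0,0,0,0]]]'

```text
clock: 2.6
eef_pos: [485.2, -77.6, 283.9]
tool_rot: [3.14, -0.0, -3.138]
force: [0.1, -0.1, -1.0]
width: 85.6
gripper_force: 0.0
```

```bash
python3 -c "
from h import *
show(); cam('wrist','w2')"
```

```text
t 2.6 gp [485.2 -77.5 229.9] rot [ 3.14  -0.    -3.138] F [ 0.1 -0.1 -1. ] w 85.6 gf 0.0
```

View pics/w2.png

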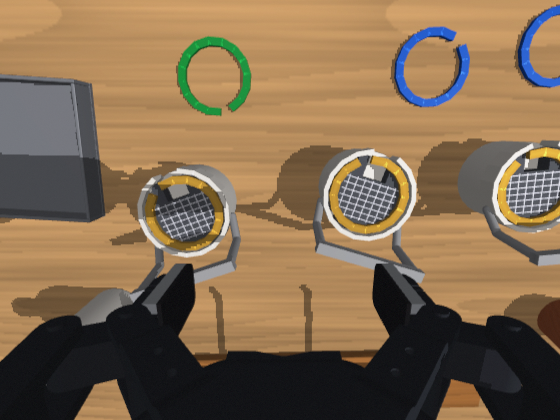

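```bash
cat > fit.py <<'E'
from h import *
from scipy.optimize import least_squares
def brass(img): 
    hsv=cv2.cvtColor(img,cv2.COLOR_BGR2HSV); return cv2.inRange(hsv,(17,150,90),(28,255,255))
def ring(name,guess):
    img,E,K=load(name); m=brass(img)
    v,u=np.nonzero(m); P=unproj(E,K,np.c_[u,v],65.)[:,:2]
    P=P[np.linalg.norm(P-guess,axis=1)<55]
    c=np.array(guess,float)
    f=lambda c:np.maximum(np.abs(np.linalg.norm(P-c,axis=1)-34.5)-4,0)
    c=least_squares(f,P.mean(0),loss='soft_l1').x
    a=np.degrees(np.arctan2(*(P-c).T[::-1]))%360
    h,_=np.histogram(a,72,(0,360)); low=np.nonzero(h<0.3*np.median(h))[0]*5
    print(name,len(P),"ring c",np.round(c,1),"gap bins",low.tolist())
    return c
def strainer(name,rimuv,baruv):
    img,E,K=load(name)
    b=unproj(E,K,baruv,129.5)[:,:2]; print("bar",np.round(b,1).tolist(),np.linalg.norm(b[1]-b[0]))
E
python3 - <<'E'
from fit import *
ring("w1",(470,170)); ring("w2",(480,5)); ring("w2",(497,-175)); ring("w2",(470,170)); ring("w1",(480,5))
for n,crop,o in(("w1",(120,275,100,245),"a"),("w2",(140,285,300,430),"b"),("w2",(150,290,125,250),"c")):
    im=cv2.imread(f"pics/{n}.png")[crop[0]:crop[1],crop[2]:crop[3]]
    cv2.imwrite(f"pics/c{o}.png",cv2.resize(im,(400,400*im.shape[0]//im.shape[1]),interpolation=cv2.INTER_CUBIC))
ims=[cv2.imread(f"pics/c{o}.png")[:430] for o in"ab"]
h=min(i.shape[0] for i in ims); cv2.imwrite("pics/cab.png",np.hstack([i[:h] for i in ims]))
E
```

```text
w1 1740 ring c [467.5 172. ] gap bins [205, 210, 215, 220]
w2 1720 ring c [475.9   6.1] gap bins [180, 185, 190, 195]
w2 1661 ring c [ 494.9 -175.4] gap bins [220, 225, 230]
w2 1178 ring c [468.2 169.4] gap bins [55, 60, 65, 70, 75, 80, 85, 90, 95, 100, 105, 110, 115, 120, 125, 130, 135, 140, 145, 205, 210, 215, 220]
w1 1027 ring c [475.5   8.4] gap bins [180, 185, 190, 195, 200, 205, 210, 215, 220, 225, 230, 235, 240, 245, 250, 255, 260, 265, 270, 275, 280, 285, 290, 295, 300, 305, 310, 315]
```

View pics/cab.png

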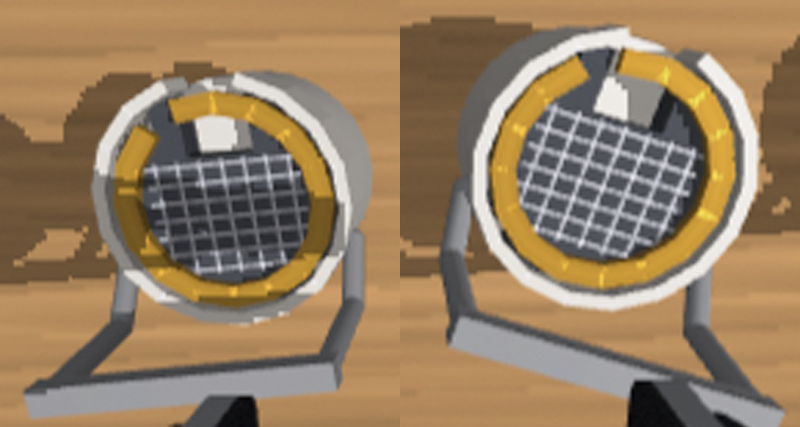

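```bash
cat >> fit.py <<'E'
def mesh_yaw(name,c,r=24):
    img,E,K=load(name); n=int(r/0.3); g=np.arange(-n,n+1)*0.3
    X,Y=np.meshgrid(g,g); P=np.c_[c[0]+X.ravel(),c[1]+Y.ravel(),np.full(X.size,60.)]
    uv=proj(E,K,P).astype(np.float32); I=cv2.remap(cv2.cvtColor(img,cv2.COLOR_BGR2GRAY),uv[:,:1].reshape(X.shape),uv[:,1:].reshape(X.shape),cv2.INTER_CUBIC).astype(float)
    k=(X**2+Y**2<r*r); I=I-cv2.GaussianBlur(I,(0,0),12); I=np.clip(I,-40,40); best=[]
    for a in np.arange(-30,30,0.5):
        t=np.radians(a); sc=0
        for p in(X*np.cos(t)+Y*np.sin(t),-X*np.sin(t)+Y*np.cos(t)):
            b=((p[k]+r+5)/0.6).astype(int); s=np.bincount(b,I[k]); w=np.bincount(b); sc+=np.sum(s**2/np.maximum(w,1))
        best.append((sc,a))
    print(name,"mesh yaw",max(best)[1])
def gap(name,c):
    img,E,K=load(name); m=brass(img); out=[]
    a=np.radians(np.arange(150,270,0.5))
    for r in(32.5,34.5,36.5):
        uv=proj(E,K,np.c_[c[0]+r*np.cos(a),c[1]+r*np.sin(a),np.full(len(a),65.)]).astype(np.float32)
        out.append(cv2.remap(m,uv[:,:1],uv[:,1:],cv2.INTER_LINEAR).ravel())
    o=np.mean(out,0); d=np.degrees(a)[o<110]; print(name,"gap",d.min(),d.max(),"-> ring yaw",(d.min()+d.max())/2-208)
E
python3 - <<'E'
from fit import *
for n,g in(("w1",(468,172)),("w2",(476,6)),("w2",(495,-175))):
    c=ring(n,g); mesh_yaw(n,c); gap(n,c)
for n,uv in(("w1",[(109.1,262.4),(221.4,251.6)]),("w2",[(317.9,244),(423.5,272.6)])):
    img,E,K=load(n); b=unproj(E,K,uv,129.5)[:,:2]; d=b[1]-b[0]; print(np.round(b,1).tolist(),np.linalg.norm(d),np.degrees(np.arctan2(-d[0],d[1])))
_,E,K=load("w1")
print(unproj(E,K,[(366,128),(357,200),(350,238)],[20,20,12]).round(1))
E
```

```text
w1 1740 ring c [467.5 172. ] gap bins [205, 210, 215, 220]
w1 mesh yaw 5.5
w1 gap 206.5 223.50000000000003 -> ring yaw 7.0
w2 1720 ring c [475.9   6.1] gap bins [180, 185, 190, 195]
w2 mesh yaw -17.0
w2 gap 181.0 198.5 -> ring yaw -18.25
w2 1661 ring c [ 494.9 -175.4] gap bins [220, 225, 230]
w2 mesh yaw 19.5
w2 gap 219.5 235.5 -> ring yaw 19.5
[[511.6, 130.9], [502.2, 222.0]] 91.59722811597862 5.8776609243342515
[[501.9, -49.8], [526.7, 37.4]] 90.57281275051287 -15.852556439007662
[[405.9 359.6  20. ]
 [484.4 355.2  20. ]
 [533.  352.   12. ]]
```

```bash
cat > mv.py <<'E'
from h import *
def Rt(yaw,tilt): return (Ro.from_euler('xyz',[np.pi,0,yaw])*Ro.from_euler('y',tilt)).as_matrix()
def dl(pos,yaw,tilt=0.,grasp=54):
    T,s=pose(); R=Rt(yaw,tilt); p=np.array(pos,float)-R[:,2]*grasp
    t=T[:3,:3].T@(p-T[:3,3])/10; w=Ro.from_matrix(T[:3,:3].T@R).as_rotvec()
    return np.round(t,2).tolist()+np.round(w,3).tolist()
def at(grasp=54):
    T,s=pose(); return T[:3,3]+T[:3,2]*grasp
def check(ref,name,box):
    a,_,_=load(ref); b=cam(name)[0][:,:,::-1]; y0,y1,x0,x1=box
    return float(np.mean(np.abs(a[y0:y1,x0:x1].astype(int)-b[y0:y1,x0:x1])))
E
python3 -c "
from mv import *
print(check('side1','side',(370,415,245,340)),check('side1','side',(140,185,295,355)))
print(dl((472,355.8,90),np.pi-.059,.3,66)); show(); print(np.round(pose()[1]['qpos'],3))"
```

```text
1.2998830409356725 23.272098765432098
[-0.8, 43.23, 13.12, -0.009, 0.3, 0.063]
t 2.75 gp [485.3 -77.8 229.9] rot [ 3.141  0.    -3.137] F [0.5 0.7 0.2] w 85.6 gf 0.0
[ 0.107  0.431 -0.006  1.973  0.003  0.738  1.674]
```

send_rows --rows '[[[-0.8,43.2,0,0,0.3,0.063],[-0.8,43.2,0,0,0.3,0.063],[-0.8,43.2,0,0,0.3,0.063],[-0.8,43.2,0,0,0.3,0.063],[-0.8,43.2,0,0,0.3,0.063],[-0.8,43.2,0,0,0.3,0.063],[-0.8,43.2,0,0,0.3,0.063],[-0.8,43.2,0,0,0.3,0.063],[-0.8,43.2,0,0,0.3,0.063],[-0.8,43.2,0,0,0.3,0.063]]]'

```text
clock: 3.75
eef_pos: [489.6, 359.8, 283.5]
tool_rot: [-3.137, -0.302, 3.089]
force: [-0.8, 0.2, -0.3]
width: 85.3
gripper_force: 0.0
```

send_rows --rows '[[[0,0,0,0,0,0],[0,0,0,0,0,0]]]'

```text
clock: 3.95
eef_pos: [492.9, 350.9, 283.7]
tool_rot: [-3.13, -0.3, 3.076]
force: [1.0, -0.8, 0.5]
width: 85.7
gripper_force: 0.0
```

```bash
python3 -c "
from mv import *
cam('wrist','w3')
print(dl((472,355.8,40),np.pi-.059,.3,66),dl((472,355.8,12.5),np.pi-.059,.3,66)); show(); print(np.round(pose()[1]['qpos'],3))
# pick handle detection
img,E,K=load('w3'); g=proj(E,K,[(472,355.8,20),(534,352,12),(392,360.5,20)]); print(g.round())
hsv=cv2.cvtColor(img,cv2.COLOR_BGR2HSV); cv2.imwrite('pics/w3c.png',cv2.resize(img,None,fx=1.4,fy=1.4))
"
```

```text
[-5.15, 0.59, 17.33, -0.009, 0.0, -0.007] [-5.96, 0.62, 19.96, -0.009, 0.0, -0.007]
t 4.0 gp [477.3 351.  232.3] rot [-3.13  -0.3    3.075] F [ 0.2 -0.4 -0.7] w 85.3 gf 0.0
[-0.545  0.694 -0.072  1.481 -0.139  1.215  0.964]
[[289. 245.]
 [289. 297.]
 [288. 176.]]
```

View pics/w3.png

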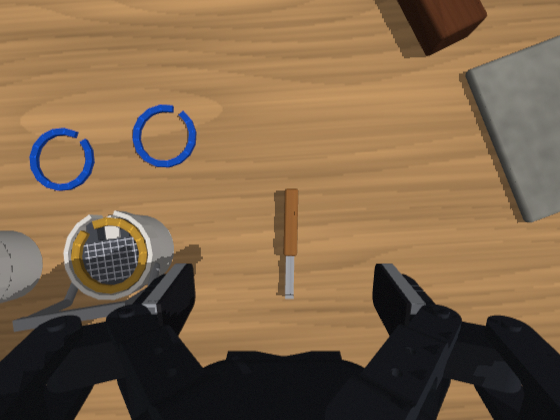

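send_rows --rows '[[[-2,0.6,5,0,0,0],[-4,0.6,9,0,0,0],[-5,0.6,13,0,0,0],[-5.2,0.6,16,0,0,0],[-5.2,0.6,17.3,0,0,0],[-5.2,0.6,17.3,0,0,0]]]'

```text
clock: 4.6
eef_pos: [490.8, 355.1, 102.1]
tool_rot: [-3.129, -0.303, 3.075]
force: [-0.4, 0.8, 1.1]
width: 85.3
gripper_force: 0.0
```

```bash
python3 -c "
from mv import *
print(dl((472,356.5,12.5),np.pi-.059,.3,66)); show()"
```

```text
[-0.85, 0.06, 2.51, -0.01, -0.003, -0.007]
t 4.6 gp [474.7 355.5  50.5] rot [-3.129 -0.303  3.075] F [-0.4  0.8  1.1] w 85.3 gf 0.0
```

send_rows --rows '[[[-0.3,0.05,1,-0.01,0,-0.007],[-0.6,0.05,1.8,-0.01,0,-0.007],[-0.85,0.05,2.5,-0.01,0,-0.007],[-0.85,0.05,2.5,-0.01,0,-0.007]]]'

```text
clock: 5.0
eef_pos: [492.5, 356.2, 76.2]
tool_rot: [3.14, -0.3, 3.084]
force: [-0.9, -0.0, -0.8]
width: 85.1
gripper_force: 0.0
```

send_rows --rows '[[[0,0,0,0,0,0],[0,0,0,0,0,0],[0,0,0,0,0,0],[0,0,0,0,0,0],[0,0,0,0,0,0],[0,0,0,0,0,0],[0,0,0,0,0,0],[0,0,0,0,0,0],[0,0,0,0,0,0],[0,0,0,0,0,0]]]' --grip 255

```text
clock: 6.0
eef_pos: [492.9, 356.8, 77.2]
tool_rot: [3.139, -0.299, 3.084]
force: [1.8, -1.1, 5.9]
width: 14.4
gripper_force: 61.0
```

```bash
python3 -c "
from mv import *
show(); print(at(66)); print(dl((472,356.5,140),np.pi-.059,.3,66))"
```

```text
t 6.0 gp [477.  357.8  25.6] rot [ 3.139 -0.299  3.084] F [ 1.8 -1.1  5.9] w 14.4 gf 61.0
[473.45173018 358.06457498  14.13208169]
[3.84, -0.11, -11.99, 0.002, 0.001, 0.002]
```

send_rows --rows '[[[0.3,0,-1,0,0,0],[1.5,0,-5,0,0,0],[3,0,-9.5,0,0,0],[3.9,0,-12,0,0,0],[3.9,0,-12,0,0,0]]]'

```text
clock: 6.5
eef_pos: [492.1, 357.8, 207.4]
tool_rot: [3.134, -0.294, 3.086]
force: [-0.4, 0.0, -0.4]
width: 14.3
gripper_force: 60.3
```

```bash
cat >> mv.py <<'E'
S={1:((467.5,172.2),np.radians(5.7)),2:((476.1,5.8),np.radians(-16.8)),3:((494.9,-175.4),np.radians(19.5))}
OFF=[0.,0.,4.1]   # pick grip point relative to P66: along pick x, y, z(P66 above pick)
TILT=.3
def ptip(k,X,Y,Z):
    """row to bring pick tip to strainer-k coords X,Y (from axis) and world Z"""
    (ax,ay),f=S[k]; c,s=np.cos(f),np.sin(f); a=X-62-OFF[0]; b=Y-OFF[1]
    return dl((ax+a*c-b*s,ay+a*s+b*c,Z+OFF[2]),np.pi+f,TILT,66)
def tipnow():
    T,s=pose(); p=T[:3,3]+T[:3,2]*66; x=-T[:3,0].copy(); x[2]=0; x/=np.linalg.norm(x); y=np.array([-x[1],x[0],0])
    return p+x*(62+OFF[0])+y*OFF[1]-np.array([0,0,OFF[2]]),x
def loc(k):
    t,x=tipnow(); (ax,ay),f=S[k]; c,s=np.cos(f),np.sin(f); d=t[:2]-(ax,ay)
    return np.round([d[0]*c+d[1]*s,-d[0]*s+d[1]*c,t[2],np.degrees(np.arctan2(x[1],x[0])-f)],1)
E
python3 -c "
from mv import *
show(); print(ptip(1,-60,-3,120))
cam('side','s2'); cam('scene','c2')
t,x=tipnow(); print(t)
for n in('s2','c2'):
  img,E,K=load(n); uv=proj(E,K,[t,t-62*x,t-50*x]); print(n,uv.round(1))
  u,v=uv[0].astype(int); c=img[v-40:v+40,u-50:u+50]; cv2.imwrite('pics/k'+n+'.png',cv2.resize(c,None,fx=4,fy=4,interpolation=cv2.INTER_CUBIC))
cv2.imwrite('pics/k.png',np.hstack([cv2.imread('pics/ks2.png'),cv2.imread('pics/kc2.png')]))
"
```

```text
t 6.5 gp [476.5 359.  155.7] rot [ 3.134 -0.294  3.086] F [-0.4  0.  -0.4] w 14.3 gf 60.3
[10.42, -20.58, 5.12, 0.053, 0.007, -0.148]
[532.9905501  354.05388039 136.17516021]
s2 [[255.3 353. ]
 [293.9 359.2]
 [286.3 358. ]]
c2 [[365.1 166.3]
 [351.4 158.8]
 [354.  160.2]]
```

View pics/k.png

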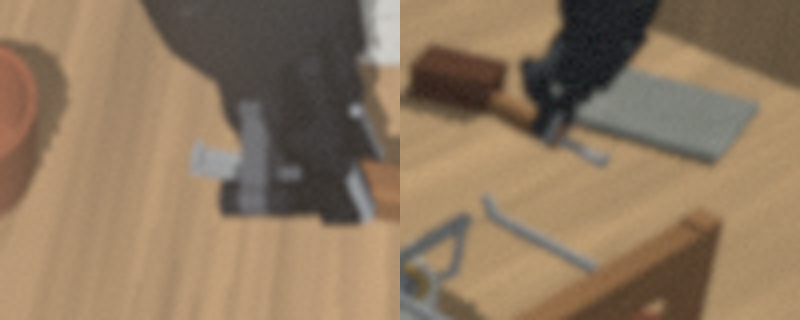

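send_rows --rows '[[[3,-4,1,0,0,-0.03],[6,-8,2,0.02,0,-0.06],[8,-12,3,0.03,0,-0.09],[9.5,-16,4,0.04,0,-0.12],[10.4,-19,5,0.053,0,-0.148],[10.4,-20.6,5.1,0.053,0.007,-0.148],[10.4,-20.6,5.1,0.053,0.007,-0.148],[10.4,-20.6,5.1,0.053,0.007,-0.148],[10.4,-20.6,5.1,0.053,0.007,-0.148]]]'

```text
clock: 7.5
eef_pos: [365.5, 159.0, 184.3]
tool_rot: [-3.139, -0.306, -3.043]
force: [-0.3, 0.2, -0.2]
width: 14.4
gripper_force: 60.3
```

```bash
python3 -c "
from mv import *
show(); print(loc(1)); print(ptip(1,-56,-3,90), ptip(1,-56,-3,51.5)); print(np.round(pose()[1]['qpos'],3))
"
```

```text
t 7.5 gp [349.4 157.3 132.8] rot [-3.139 -0.306 -3.043] F [-0.3  0.2 -0.2] w 14.4 gf 60.3
[-60.6  -3.2 117.3  -0. ]
[-1.23, 0.0, 2.46, -0.003, -0.006, -0.0] [-2.38, 0.01, 6.14, -0.003, -0.006, -0.0]
[-0.342  0.607 -0.109  2.102 -0.055  0.726  1.276]
```

send_rows --rows '[[[-1,0,3,0,0,0],[-2,0,5.5,0,-0.006,0],[-2,0,6.25,0,-0.006,0],[-2,0,6.25,0,-0.006,0],[-2,0,6.25,0,-0.006,0]]]'

```text
clock: 8.0
eef_pos: [364.9, 157.8, 119.4]
tool_rot: [-3.138, -0.301, -3.043]
force: [0.6, -0.0, 0.2]
width: 14.3
gripper_force: 60.4
```

```bash
python3 -c "
from mv import *
show(); print(loc(1)); print(ptip(1,-22,-3,51.5))
cam('side','s3'); cam('scene','c3')
t,x=tipnow()
for n,w in(('s3',(35,50)),('c3',(35,50))):
  img,E,K=load(n); uv=proj(E,K,[t,t-62*x,t-50*x]); print(n,uv.round(1))
  (ax,ay),f=S[1]; u,v=uv[0].astype(int); c=img[v-w[0]:v+w[0],u-w[1]:u+w[1]]; cv2.imwrite('pics/k'+n+'.png',cv2.resize(c,None,fx=4,fy=4,interpolation=cv2.INTER_CUBIC))
cv2.imwrite('pics/k3.png',np.hstack([cv2.imread('pics/ks3.png'),cv2.imread('pics/kc3.png')]))
"
```

```text
t 8.0 gp [349.  156.   67.8] rot [-3.138 -0.301 -3.043] F [ 0.6 -0.   0.2] w 14.3 gf 60.4
[-61.1  -4.4  52.3  -0.1]
[-3.75, 0.11, -1.08, -0.004, -0.001, -0.001]
s3 [[332.1 295.3]
 [362.4 295.7]
 [356.5 295.6]]
c3 [[295.  191.7]
 [281.4 184.6]
 [284.  186. ]]
```

View pics/k3.png

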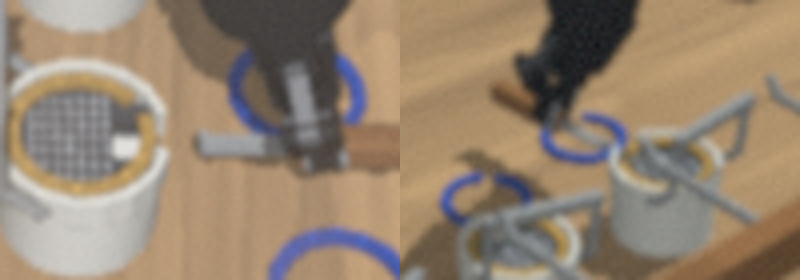

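```bash
python3 -c "
from mv import *
img,E,K=load('s3'); (ax,ay),f=S[1]; c,s=np.cos(f),np.sin(f)
W=lambda x,y,z:(ax+x*c-y*s,ay+x*s+y*c,z)
o=np.array([332-50,295-35])
pts={'rim+':W(-43,12,67),'rim-':W(-43,-12,67),'floorin+':W(-16,12,46),'floorin-':W(-16,-12,46),'floorout+':W(-43,12,46),'floorout-':W(-43,-12,46),'rimfront':W(0,45,67),'rimback':W(0,-45,67),'rimright-':W(-41,-18,67),'base':W(0,45,0)}
for k,p in pts.items(): print(k,((proj(E,K,p)[0]-o)*4).round())
"
```

```text
rim+ [170. 150.]
rim- [167. 111.]
floorin+ [114. 175.]
floorin- [112. 136.]
floorout+ [167. 175.]
floorout- [164. 137.]
rimfront [ 86. 204.]
rimback [81. 60.]
rimright- [162. 102.]
base [ 80. 282.]
```

```bash
python3 -c "
from fit import *
c=ring('w3',(468,172)); mesh_yaw('w3',c)
for k in((468,172),(476,6),(495,-175)): ring('side1',k)
ring('s3',(468,172))
# blade in side: top-face centre near tip and mid
img,E,K=load('s3'); o=np.array([282,260])
print(unproj(E,K,np.array([(197,145),(240,145)])/4+o,54).round(1))
from mv import *
t,x=tipnow(); print(t)
"
```

```text
w3 1604 ring c [468.2 172.8] gap bins [210, 215]
w3 mesh yaw 5.5fit.py:11: RuntimeWarning: Mean of empty slice.
  c=least_squares(f,P.mean(0),loss='soft_l1').x
  ret = um.true_divide(
Traceback (most recent call last):
  File "fit.py", line 11, in ring
    c=least_squares(f,P.mean(0),loss='soft_l1').x
      ~~~~~~~~~~~~~^^^^^^^^^^^^^^^^^^^^^^^^^^^^
ValueError: Initial guess is outside of provided bounds
```

```bash
python3 -c "
from mv import *
img,E,K=load('s3'); o=np.array([282,260]); a=np.linspace(0,6.28,90)
for r,z in((38.5,65),(45,67)):
  p=(proj(E,K,np.c_[468+r*np.cos(a),172.4+r*np.sin(a),0*a+z])-o)*4; print(p.min(0).round(),p.max(0).round())
print(unproj(E,K,np.array([(197,145),(240,145)])/4+o,54).round(1))
t,x=tipnow(); print(t)
hsv=cv2.cvtColor(img,cv2.COLOR_BGR2HSV)
print(hsv[260+33,282+4:282+10].tolist(), hsv[260+47,282+20:282+22].tolist(), hsv[260+30,282+45:282+48].tolist())
m=cv2.inRange(hsv,(16,120,100),(24,255,255)); n,l,st,_=cv2.connectedComponentsWithStats(m[240:330,260:335]); print(st[1:][st[1:,4]>60])
"
```

```text
[ 6. 72.] [158. 196.]
[-7. 60.] [172. 205.]
[[409.3 165.4  54. ]
 [387.5 162.8  54. ]]
[407.6181658  161.58285941  52.58789594]
[[18, 102, 170], [15, 59, 133], [0, 10, 123], [130, 6, 139], [170, 6, 133], [0, 6, 130]] [[19, 114, 194], [19, 112, 186]] [[16, 88, 173], [16, 88, 174], [15, 91, 176]]
[]
```

```bash
sed -i 's/^OFF=.*/OFF=[1.5,0.,4.1]/' mv.py; sed -i 's/1:((467.5,172.2)/1:((467.8,172.4)/' mv.py; python3 -c "
from mv import *
show(); print(loc(1)); print(ptip(1,-40,-3.5,52.5),ptip(1,-22.5,-3.5,52.5))"
```

```text
t 8.1 gp [349.4 155.9  68.2] rot [-3.138 -0.299 -3.043] F [ 0.3 -0.4  0.5] w 14.4 gf 60.4
[-59.5  -4.8  52.6  -0.1]
[-1.87, 0.1, -0.57, -0.003, 0.001, -0.001] [-3.54, 0.1, -1.08, -0.003, 0.001, -0.001]
```

send_rows --rows '[[[-0.6,0.1,-0.18,0,0,0],[-1.2,0.1,-0.36,0,0,0],[-1.8,0.1,-0.55,0,0,0],[-2.4,0.1,-0.73,0,0,0],[-3,0.1,-0.91,0,0,0],[-3.54,0.1,-1.08,0,0,0],[-3.54,0.1,-1.08,0,0,0],[-3.54,0.1,-1.08,0,0,0]]]'

```text
clock: 8.9
eef_pos: [401.3, 161.7, 118.6]
tool_rot: [-3.137, -0.302, -3.044]
force: [-0.7, 0.7, -0.9]
width: 14.5
gripper_force: 60.4
```

```bash
python3 -c "
from mv import *
show(); print(loc(1)); print(ptip(1,-22.5,-3.5,62),ptip(1,-22.5,-3.5,76),ptip(1,-36,-3.5,76))
cam('side','s4')
t,x=tipnow()
img,E,K=load('s4'); c=img[255:335,250:350]; cv2.imwrite('pics/k4.png',cv2.resize(c,None,fx=4,fy=4,interpolation=cv2.INTER_CUBIC))
print(((proj(E,K,t)[0]-(250,255))*4).round())"
```

```text
t 8.9 gp [385.4 159.9  67. ] rot [-3.137 -0.302 -3.044] F [-0.7  0.7 -0.9] w 14.5 gf 60.4
[-23.3  -4.4  51.5  -0.1]
[0.24, 0.05, -1.03, -0.004, -0.002, -0.002] [0.66, 0.04, -2.37, -0.004, -0.002, -0.002] [1.95, 0.04, -1.96, -0.004, -0.002, -0.002]
[255. 162.]
```

View pics/k4.png

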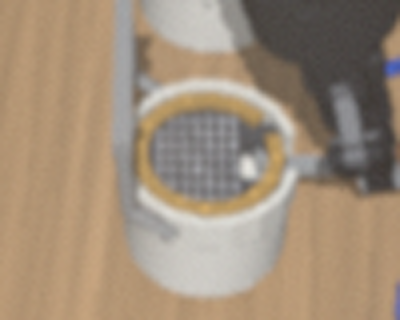

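send_rows --rows '[[[0.1,0.05,-0.4,0,0,0],[0.2,0.05,-0.8,0,0,0],[0.3,0.05,-1.2,0,0,0],[0.4,0.05,-1.6,0,0,0],[0.55,0.05,-2.0,0,0,0],[0.66,0.05,-2.37,0,0,0],[0.66,0.05,-2.37,0,0,0],[0.66,0.05,-2.37,0,0,0]]]'

```text
clock: 9.75
eef_pos: [402.2, 162.5, 143.4]
tool_rot: [-3.137, -0.301, -3.044]
force: [0.4, -0.7, -1.0]
width: 14.3
gripper_force: 60.3
```

```bash
python3 -c "
from mv import *
show(); print(loc(1)); print(ptip(1,-36,-3.5,76),ptip(1,-29,-3.5,76))
cam('side','s5')
img,E,K=load('s5'); c=img[255:335,250:350]; cv2.imwrite('pics/k5.png',cv2.resize(c,None,fx=4,fy=4,interpolation=cv2.INTER_CUBIC))
a=cv2.imread('pics/s4.png')[255:335,250:350].astype(int); print(abs(a-c).mean((1,2)).reshape(-1,8).mean(1).round(1)); print(abs(a-c).mean((0,2)).reshape(-1,10).mean(1).round(1))"
```

```text
t 9.75 gp [386.3 160.7  91.8] rot [-3.137 -0.301 -3.044] F [ 0.4 -0.7 -1. ] w 14.3 gf 60.3
[-22.4  -3.7  76.2  -0.1]
[1.3, -0.02, 0.43, -0.004, -0.001, -0.002] [0.63, -0.02, 0.22, -0.004, -0.001, -0.002]
[ 8.9  7.7 15.2 15.2 10.1 15.7  6.   1.3  1.3  1.3]
[ 1.3  1.3  1.2  1.9  5.2 10.4 16.9 12.2 15.8 16.3]
```

send_rows --rows '[[[0.25,0,0.08,0,0,0],[0.5,0,0.16,0,0,0],[0.75,0,0.24,0,0,0],[1,0,0.33,0,0,0],[1.3,0,0.43,0,0,0],[1.3,0,0.43,0,0,0],[1.3,0,0.43,0,0,0]]]'

```text
clock: 10.5
eef_pos: [388.4, 161.1, 143.1]
tool_rot: [-3.137, -0.301, -3.044]
force: [-0.3, 0.1, -1.0]
width: 14.3
gripper_force: 60.3
```

```bash
python3 -c "
from mv import *
show(); print(loc(1)); print(ptip(1,-34.5,-3.5,52.5),ptip(1,-58,-3.5,52.5))
cam('side','s6')
c=[cv2.resize(load(n)[0][262:326,255:345],None,fx=4.4,fy=4.4,interpolation=cv2.INTER_CUBIC) for n in('s5','s6')]; cv2.imwrite('pics/k6.png',np.hstack(c))"
```

```text
t 10.5 gp [372.5 159.3  91.5] rot [-3.137 -0.301 -3.044] F [-0.3  0.1 -1. ] w 14.3 gf 60.3
[-36.2  -3.7  75.9  -0.1]
[-0.85, -0.01, 2.19, -0.004, -0.001, -0.002] [1.39, -0.01, 2.88, -0.004, -0.001, -0.002]
```

View pics/k6.png

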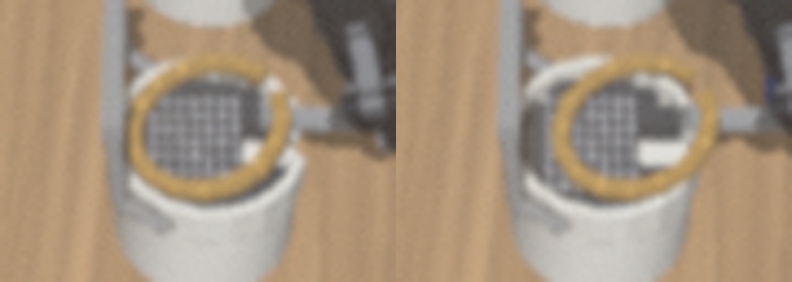

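send_rows --rows '[[[-0.25,0,0.4,0,0,0],[-0.4,0,0.85,0,0,0],[-0.55,0,1.3,0,0,0],[-0.7,0,1.75,0,0,0],[-0.85,0,2.19,0,0,0],[-0.85,0,2.19,0,0,0],[-0.1,0,2.42,0,0,0],[0.65,0,2.65,0,0,0],[1.5,0,2.9,0,0,0],[1.5,0,2.9,0,0,0]]]'

```text
clock: 11.55
eef_pos: [363.7, 158.5, 120.1]
tool_rot: [-3.137, -0.303, -3.043]
force: [-1.0, 0.0, 0.6]
width: 14.5
gripper_force: 60.3
```

```bash
python3 -c "
from mv import *
show(); print(loc(1)); print(ptip(1,-60,-3.5,125)); cam('side','s7')
a,b=[load(n)[0][262:326,265:320].astype(int) for n in('s6','s7')]; print(abs(a-b).mean())
"
```

```text
t 11.55 gp [347.7 156.7  68.6] rot [-3.137 -0.303 -3.043] F [-1.   0.   0.6] w 14.5 gf 60.3
[-61.2  -3.8  53.   -0.1]
[2.06, -0.03, -6.9, -0.004, -0.003, -0.001]
2.566382575757576
```

send_rows --rows '[[[1,0,-3.3,0,0,0],[2,0,-6.6,0,0,0],[2.6,0,-8.6,0,0,0],[2.6,0,-8.6,0,0,0]]]'

```text
clock: 12.0
eef_pos: [367.8, 159.9, 211.8]
tool_rot: [-3.139, -0.295, -3.044]
force: [0.0, -0.0, -0.1]
width: 14.3
gripper_force: 60.3
```

```bash
python3 -c "
from mv import *
show(); print(loc(1)); print(ptip(2,-60,-3.5,130))"
```

```text
t 12.0 gp [352.2 158.2 160.1] rot [-3.139 -0.295 -3.044] F [ 0.  -0.  -0.1] w 14.3 gf 60.3
[-5.640e+01 -2.800e+00  1.446e+02 -1.000e-01]
[0.03, -12.75, 1.57, -0.117, 0.005, 0.374]
```

send_rows --rows '[[[0,-3,0,-0.03,0,0.09],[0,-6,0,-0.06,0,0.18],[0,-9,0.5,-0.09,0,0.28],[0,-12,1,-0.117,0.005,0.374],[0,-12.75,1.5,-0.117,0.005,0.374],[0,-12.75,1.5,-0.117,0.005,0.374],[0,-12.75,1.5,-0.117,0.005,0.374]]]'

```text
clock: 12.7
eef_pos: [374.4, 32.8, 195.5]
tool_rot: [-3.138, -0.305, 2.849]
force: [0.0, 0.2, -0.7]
width: 14.5
gripper_force: 60.4
```

```bash
python3 -c "
from mv import *
show(); print(loc(2)); print(ptip(2,-59,-3.5,52.5)); print(np.round(pose()[1]['qpos'],3))"
```

```text
t 12.7 gp [358.8  37.3 144. ] rot [-3.138 -0.305  2.849] F [ 0.   0.2 -0.7] w 14.5 gf 60.4
[-61.5  -3.7 128.4   0. ]
[-2.49, 0.03, 7.17, -0.004, -0.005, 0.001]
[-0.07   0.563 -0.019  2.159 -0.151  0.711  1.321]
```

send_rows --rows '[[[-1,0,3,0,0,0],[-2,0,5.6,0,-0.005,0],[-2.5,0,7.15,0,-0.005,0],[-2.5,0,7.15,0,-0.005,0],[-2.5,0,7.15,0,-0.005,0]]]'

```text
clock: 13.2
eef_pos: [376.7, 32.0, 120.3]
tool_rot: [-3.138, -0.3, 2.85]
force: [-0.0, -0.3, -0.6]
width: 14.2
gripper_force: 60.4
```

```bash
python3 -c "
from mv import *
show(); print(loc(2)); print(ptip(2,-22.5,-3.5,52.3))"
```

```text
t 13.2 gp [361.3  36.4  68.7] rot [-3.138 -0.3    2.85 ] F [-0.  -0.3 -0.6] w 14.2 gf 60.4
[-58.8  -3.8  53.1   0.1]
[-3.49, 0.0, -0.99, -0.004, -0.0, 0.001]
```

send_rows --rows '[[[-0.6,0,-0.17,0,0,0],[-1.2,0,-0.34,0,0,0],[-1.8,0,-0.51,0,0,0],[-2.4,0,-0.68,0,0,0],[-3,0,-0.85,0,0,0],[-3.5,0,-1,0,0,0],[-3.5,0,-1,0,0,0],[-3.5,0,-1,0,0,0]]]'

```text
clock: 14.0
eef_pos: [411.7, 20.4, 119.3]
tool_rot: [-3.138, -0.299, 2.847]
force: [0.7, 0.3, 0.0]
width: 14.6
gripper_force: 60.4
```

```bash
python3 -c "
from mv import *
show(); print(loc(2)); print(ptip(2,-22.5,-3.5,76)); cam('side','s8')"
```

```text
t 14.0 gp [396.4  24.8  67.7] rot [-3.138 -0.299  2.847] F [0.7 0.3 0. ] w 14.6 gf 60.4
[-21.9  -5.   52.1  -0.1]
[0.76, 0.11, -2.26, -0.004, 0.001, -0.001]
```

send_rows --rows '[[[0.15,0.03,-0.4,0,0,0],[0.27,0.06,-0.8,0,0,0],[0.4,0.1,-1.2,0,0,0],[0.52,0.1,-1.6,0,0,0],[0.65,0.1,-2.0,0,0,0],[0.76,0.1,-2.3,0,0,0],[0.76,0.1,-2.3,0,0,0],[0.76,0.1,-2.3,0,0,0]]]'

```text
clock: 14.85
eef_pos: [411.4, 21.5, 143.6]
tool_rot: [-3.137, -0.299, 2.847]
force: [0.5, -0.4, -0.3]
width: 14.6
gripper_force: 60.3
```

```bash
python3 -c "
from mv import *
show(); print(loc(2)); print(ptip(2,-36,-3.5,76))"
```

```text
t 14.85 gp [396.1  25.9  92. ] rot [-3.137 -0.299  2.847] F [ 0.5 -0.4 -0.3] w 14.6 gf 60.3
[-22.4  -4.   76.5  -0.1]
[1.28, 0.01, 0.44, -0.004, 0.001, -0.001]
```

send_rows --rows '[[[0.25,0,0.08,0,0,0],[0.5,0,0.16,0,0,0],[0.75,0,0.24,0,0,0],[1,0,0.33,0,0,0],[1.28,0,0.42,0,0,0],[1.28,0,0.42,0,0,0],[1.28,0,0.42,0,0,0]]]'

```text
clock: 15.55
eef_pos: [398.4, 25.5, 143.3]
tool_rot: [-3.137, -0.3, 2.848]
force: [0.4, 0.3, -1.3]
width: 14.5
gripper_force: 60.3
```

```bash
cat >> fit.py <<'E'
def sidering(name,k):
    """side view: fit tilted ring in strainer k: shift d along -x_s, tilt, from loose brass mask"""
    from mv import S
    img,E,K=load(name); hsv=cv2.cvtColor(img,cv2.COLOR_BGR2HSV)
    m=cv2.inRange(hsv,(15,95,100),(25,255,255)).astype(np.float32)/255
    (ax,ay),f=S[k]; c,s=np.cos(f),np.sin(f); a=np.radians(np.arange(0,360,3)); best=[]
    for d in np.arange(-2,20,1.):
        for h in np.arange(0,17,1.):   # rise of -x end
            tl=h/77; v=[]
            for r in(32,34.5,37):
                x=r*np.cos(a); y=r*np.sin(a); z=65+(38.5-x)*tl; X=x-d
                uv=proj(E,K,np.c_[ax+X*c-y*s,ay+X*s+y*c,z]).astype(np.float32)
                v.append(cv2.remap(m,uv[:,:1],uv[:,1:],cv2.INTER_LINEAR).mean())
            best.append((np.mean(v),d,h))
    best.sort(reverse=True); print(name,k,[tuple(np.round(b,2)) for b in best[:3]])
E
python3 -c "
from mv import *
show(); print(loc(2)); print(ptip(2,-34.5,-3.5,52.5)); cam('side','s9')
from fit import sidering
sidering('s4',1);sidering('s6',1); sidering('s7',1); sidering('s8',2); sidering('s9',2)"
```

```text
t 15.55 gp [383.1  29.9  91.7] rot [-3.137 -0.3    2.848] F [ 0.4  0.3 -1.3] w 14.5 gf 60.3
[-36.   -3.9  76.2  -0. ]
[-0.84, 0.02, 2.22, -0.004, 0.0, -0.001]
s4 1 [(np.float64(0.74), np.float64(-2.0), np.float64(0.0)), (np.float64(0.74), np.float64(-2.0), np.float64(1.0)), (np.float64(0.73), np.float64(-2.0), np.float64(2.0))]
s6 1 [(np.float64(0.82), np.float64(12.0), np.float64(16.0)), (np.float64(0.82), np.float64(13.0), np.float64(16.0)), (np.float64(0.8), np.float64(12.0), np.float64(15.0))]
s7 1 [(np.float64(0.9), np.float64(13.0), np.float64(16.0)), (np.float64(0.9), np.float64(13.0), np.float64(15.0)), (np.float64(0.9), np.float64(14.0), np.float64(16.0))]
s8 2 [(np.float64(0.51), np.float64(-1.0), np.float64(0.0)), (np.float64(0.51), np.float64(-2.0), np.float64(0.0)), (np.float64(0.49), np.float64(0.0), np.float64(0.0))]
s9 2 [(np.float64(0.76), np.float64(13.0), np.float64(16.0)), (np.float64(0.76), np.float64(13.0), np.float64(15.0)), (np.float64(0.76), np.float64(14.0), np.float64(16.0))]
```

send_rows --rows '[[[-0.25,0,0.4,0,0,0],[-0.4,0,0.85,0,0,0],[-0.55,0,1.3,0,0,0],[-0.7,0,1.75,0,0,0],[-0.84,0,2.2,0,0,0],[-0.84,0,2.2,0,0,0],[-0.1,0,2.42,0,0,0],[0.65,0,2.65,0,0,0],[1.5,0,2.9,0,0,0],[1.5,0,2.9,0,0,0]]]'

```text
clock: 16.6
eef_pos: [374.6, 32.4, 120.4]
tool_rot: [-3.137, -0.302, 2.848]
force: [0.8, -0.1, 0.5]
width: 14.7
gripper_force: 60.4
```

send_rows --rows '[[[1,0,-3.3,0,0,0],[2,0,-6.6,0,0,0],[2.6,0,-8.6,0,0,0],[2.6,0,-8.6,0,0,0],[2.6,0,-8.6,0,0,0]]]'

```text
clock: 17.1
eef_pos: [377.3, 32.2, 210.0]
tool_rot: [-3.138, -0.298, 2.848]
force: [0.1, 0.5, -1.4]
width: 14.4
gripper_force: 60.3
```

```bash
python3 -c "
from mv import *
show(); print(loc(2)); print(ptip(3,-62,-3.5,130)); cam('side','s10')
from fit import sidering
sidering('s10',2);sidering('s10',1)"
```

```text
t 17.1 gp [362.1  36.6 158.4] rot [-3.138 -0.298  2.848] F [ 0.1  0.5 -1.4] w 14.4 gf 60.3
[-58.1  -3.6 142.8  -0. ]
[-8.92, -23.03, -1.31, 0.183, 0.001, -0.606]
s10 2 [(np.float64(0.84), np.float64(14.0), np.float64(10.0)), (np.float64(0.84), np.float64(14.0), np.float64(9.0)), (np.float64(0.83), np.float64(14.0), np.float64(11.0))]
s10 1 [(np.float64(0.9), np.float64(13.0), np.float64(16.0)), (np.float64(0.9), np.float64(14.0), np.float64(16.0)), (np.float64(0.89), np.float64(13.0), np.float64(15.0))]
```

send_rows --rows '[[[-1.5,-4,0,0.03,0,-0.1],[-3,-8,0,0.06,0,-0.2],[-4.5,-12,0,0.09,0,-0.3],[-6,-16,-0.5,0.12,0,-0.4],[-7.5,-20,-1,0.15,0,-0.5],[-8.9,-23,-1.3,0.183,0,-0.606],[-8.9,-23,-1.3,0.183,0,-0.606],[-8.9,-23,-1.3,0.183,0,-0.606],[-8.9,-23,-1.3,0.183,0,-0.606]]]'

```text
clock: 18.05
eef_pos: [395.4, -212.5, 196.1]
tool_rot: [3.139, -0.302, -2.8]
force: [0.7, 0.6, -1.0]
width: 14.4
gripper_force: 60.4
```

```bash
python3 -c "
from mv import *
show(); print(loc(3)); print(ptip(3,-60,-3.5,52.5)); print(np.round(pose()[1]['qpos'],3))"
```

```text
t 18.05 gp [ 380.3 -217.7  144.6] rot [ 3.139 -0.302 -2.8  ] F [ 0.7  0.6 -1. ] w 14.4 gf 60.4
[-6.23e+01 -1.60e+00  1.29e+02  1.00e-01]
[-2.48, -0.19, 7.24, 0.002, -0.002, 0.001]
[ 0.321  0.611 -0.003  2.02   0.264  0.772  2.016]
```

```bash
sed -i 's/467.8,172.4/467.8,171.2/; s/476.1,5.8/476.1,6.8/; s/494.9,-175.4/494.9,-176.3/' mv.py; python3 -c "
from mv import *
print(loc(3)); print(ptip(3,-60,-3.5,52.5))"
```

```text
[-6.20e+01 -7.00e-01  1.29e+02  1.00e-01]
[-2.45, -0.28, 7.25, 0.002, -0.002, 0.001]
```

send_rows --rows '[[[-1,-0.1,3,0,0,0],[-2,-0.2,5.6,0,0,0],[-2.5,-0.25,7.2,0,0,0],[-2.5,-0.25,7.2,0,0,0],[-2.5,-0.25,7.2,0,0,0]]]'

```text
clock: 18.55
eef_pos: [399.0, -214.3, 120.8]
tool_rot: [3.14, -0.301, -2.8]
force: [-0.5, 0.2, -0.3]
width: 14.5
gripper_force: 60.3
```

```bash
python3 -c "
from mv import *
show(); print(loc(3)); print(ptip(3,-22.5,-3.5,52.3))"
```

```text
t 18.55 gp [ 383.9 -219.6   69.2] rot [ 3.14  -0.301 -2.8  ] F [-0.5  0.2 -0.3] w 14.5 gf 60.3
[-59.1  -3.6  53.7   0.1]
[-3.53, 0.03, -0.95, 0.001, -0.001, 0.001]
```

send_rows --rows '[[[-0.6,0,-0.16,0,0,0],[-1.2,0,-0.32,0,0,0],[-1.8,0,-0.48,0,0,0],[-2.4,0,-0.64,0,0,0],[-3,0,-0.8,0,0,0],[-3.5,0,-0.95,0,0,0],[-3.5,0,-0.95,0,0,0],[-3.5,0,-0.95,0,0,0]]]'

```text
clock: 19.35
eef_pos: [433.1, -203.1, 119.4]
tool_rot: [3.141, -0.301, -2.801]
force: [0.5, 0.5, -0.0]
width: 14.3
gripper_force: 60.3
```

```bash
python3 -c "
from mv import *
show(); print(loc(3)); print(ptip(3,-22.5,-3.5,76)); cam('side','s11')
from fit import sidering
sidering('s11',3)"
```

```text
t 19.35 gp [ 418.  -208.5   67.9] rot [ 3.141 -0.301 -2.801] F [ 0.5  0.5 -0. ] w 14.3 gf 60.3
[-23.3  -4.6  52.3  -0. ]
[0.63, 0.12, -2.29, 0.001, -0.001, -0.0]
s11 3 [(np.float64(0.28), np.float64(-2.0), np.float64(0.0)), (np.float64(0.26), np.float64(-2.0), np.float64(1.0)), (np.float64(0.25), np.float64(-1.0), np.float64(0.0))]
```

send_rows --rows '[[[0.1,0.03,-0.4,0,0,0],[0.2,0.06,-0.8,0,0,0],[0.3,0.1,-1.2,0,0,0],[0.42,0.1,-1.6,0,0,0],[0.53,0.1,-2.0,0,0,0],[0.63,0.1,-2.3,0,0,0],[0.63,0.1,-2.3,0,0,0],[0.63,0.1,-2.3,0,0,0]]]'

```text
clock: 20.2
eef_pos: [433.7, -202.0, 143.4]
tool_rot: [3.141, -0.301, -2.801]
force: [-0.1, -0.0, -0.6]
width: 14.4
gripper_force: 60.3
```

send_rows --rows '[[[0.25,0,0.08,0,0,0],[0.5,0,0.16,0,0,0],[0.75,0,0.24,0,0,0],[1,0,0.33,0,0,0],[1.25,0,0.41,0,0,0],[1.25,0,0.41,0,0,0],[1.25,0,0.41,0,0,0]]]'

```text
clock: 20.9
eef_pos: [421.2, -206.4, 143.1]
tool_rot: [3.141, -0.301, -2.801]
force: [-0.2, -0.3, -0.4]
width: 14.4
gripper_force: 60.3
```

```bash
python3 -c "
from mv import *
show(); print(loc(3)); print(ptip(3,-34.5,-3.5,52.5)); cam('side','s12')
from fit import sidering
sidering('s12',3)"
```

```text
t 20.9 gp [ 406.1 -211.7   91.5] rot [ 3.141 -0.301 -2.801] F [-0.2 -0.3 -0.4] w 14.4 gf 60.3
[-35.6  -3.7  76.   -0. ]
[-0.79, 0.02, 2.21, 0.001, -0.001, -0.0]
s12 3 [(np.float64(0.84), np.float64(11.0), np.float64(16.0)), (np.float64(0.82), np.float64(10.0), np.float64(16.0)), (np.float64(0.82), np.float64(11.0), np.float64(15.0))]
```

send_rows --rows '[[[-0.25,0,0.4,0,0,0],[-0.4,0,0.85,0,0,0],[-0.55,0,1.3,0,0,0],[-0.7,0,1.75,0,0,0],[-0.8,0,2.2,0,0,0],[-0.8,0,2.2,0,0,0],[-0.1,0,2.42,0,0,0],[0.65,0,2.65,0,0,0],[1.5,0,2.9,0,0,0],[1.5,0,2.9,0,0,0]]]'

```text
clock: 21.95
eef_pos: [397.5, -214.7, 120.2]
tool_rot: [3.141, -0.303, -2.803]
force: [0.5, 0.5, -0.8]
width: 14.0
gripper_force: 60.3
```

send_rows --rows '[[[1,0,-3.3,0,0,0],[2,0,-6.6,0,0,0],[3,0,-9.9,0,0,0],[4,0,-13,0,0,0],[4,0,-13,0,0,0],[4,0,-13,0,0,0]]]'

```text
clock: 22.55
eef_pos: [400.1, -214.0, 256.4]
tool_rot: [-3.141, -0.299, -2.802]
force: [0.1, -0.2, -0.7]
width: 14.2
gripper_force: 60.4
```

```bash
python3 -c "
from mv import *
show(); print(loc(3)); print(dl((470,357,190),np.pi-.059,.3,66)); cam('side','s13')
from fit import sidering
sidering('s13',2);sidering('s13',1);sidering('s13',3)"
```

```text
t 22.55 gp [ 385.1 -219.4  204.8] rot [-3.141 -0.299 -2.802] F [ 0.1 -0.2 -0.7] w 14.2 gf 60.4
[-57.9  -4.  189.2  -0. ]
[-26.29, 50.75, -7.79, -0.118, 0.001, 0.381]
s13 2 [(np.float64(0.88), np.float64(14.0), np.float64(11.0)), (np.float64(0.88), np.float64(14.0), np.float64(12.0)), (np.float64(0.87), np.float64(14.0), np.float64(10.0))]
s13 1 [(np.float64(0.9), np.float64(13.0), np.float64(13.0)), (np.float64(0.9), np.float64(13.0), np.float64(14.0)), (np.float64(0.89), np.float64(13.0), np.float64(12.0))]
s13 3 [(np.float64(0.86), np.float64(11.0), np.float64(12.0)), (np.float64(0.85), np.float64(12.0), np.float64(12.0)), (np.float64(0.85), np.float64(11.0), np.float64(13.0))]
```

send_rows --rows '[[[-2.6,5,-0.8,0,0,0.04],[-5.2,10,-1.6,-0.02,0,0.08],[-7.8,15,-2.4,-0.04,0,0.12],[-10.4,20,-3.2,-0.05,0,0.16],[-13,25,-4,-0.06,0,0.2],[-15.6,30,-4.7,-0.07,0,0.24],[-18.2,35,-5.4,-0.08,0,0.28],[-20.8,40,-6.2,-0.1,0,0.32],[-23.4,45,-7,-0.11,0,0.35],[-25,48,-7.5,-0.118,0,0.381]]]'

```text
clock: 23.6
eef_pos: [477.9, 281.3, 251.9]
tool_rot: [-3.14, -0.304, 3.081]
force: [1.1, -0.2, -1.1]
width: 13.8
gripper_force: 60.3
```

send_rows --rows '[[[-0.5,0.5,0,0,0,0],[-0.5,0.5,0,0,0,0],[-0.5,0.5,0,0,0,0]]]'

```text
clock: 23.9
eef_pos: [483.1, 282.7, 250.9]
tool_rot: [-3.139, -0.303, 3.081]
force: [0.2, -0.6, -1.1]
width: 14.5
gripper_force: 60.4
```

```bash
python3 -c "
from mv import *
show(); p=at(66); print(p); print(dl((470,357,40),np.pi-.059,.3,66),dl((470,357,14.3),np.pi-.059,.3,66))"
```

```text
t 23.9 gp [467.  283.5 199.4] rot [-3.139 -0.303  3.081] F [ 0.2 -0.6 -1.1] w 14.5 gf 60.4
[463.43776403 283.7095456  187.92815412]
[-4.6, 7.38, 14.03, -0.002, -0.003, -0.002] [-5.36, 7.39, 16.49, -0.002, -0.003, -0.002]
```

send_rows --rows '[[[-1.2,4,2,0,0,0],[-2.4,7.4,5,0,0,0],[-3.5,7.4,9,0,0,0],[-4.4,7.4,12.5,0,0,0],[-4.6,7.4,14,0,-0.003,0],[-4.9,7.4,15,0,-0.003,0],[-5.15,7.4,15.8,0,-0.003,0],[-5.34,7.4,16.4,0,-0.003,0],[-5.34,7.4,16.4,0,-0.003,0],[-5.34,7.4,16.4,0,-0.003,0]]]'

```text
clock: 24.9
eef_pos: [490.8, 358.5, 80.6]
tool_rot: [3.14, -0.297, 3.083]
force: [-0.3, 0.2, -0.6]
width: 14.1
gripper_force: 60.3
```

```bash
python3 -c "
from mv import *
show(); p=at(66); print(p)"
```

```text
t 24.9 gp [475.  359.4  29. ] rot [ 3.14  -0.297  3.083] F [-0.3  0.2 -0.6] w 14.1 gf 60.3
[471.50773193 359.66243284  17.48591404]
```

send_rows --rows '[[[-0.05,0,0.15,0,0,0],[-0.08,0,0.28,0,0,0],[-0.08,0,0.28,0,0,0],[-0.08,0,0.28,0,0,0]]]'

```text
clock: 25.3
eef_pos: [490.4, 358.6, 77.3]
tool_rot: [3.141, -0.297, 3.083]
force: [0.6, 0.1, 0.5]
width: 14.6
gripper_force: 60.7
```

send_rows --rows '[[[0,0,0,0,0,0],[0,0,0,0,0,0],[0,0,0,0,0,0],[0,0,0,0,0,0],[0,0,0,0,0,0]]]' --grip 120

```text
clock: 25.8
eef_pos: [490.2, 358.4, 76.9]
tool_rot: [3.141, -0.298, 3.083]
force: [0.5, 0.3, -0.7]
width: 45.1
gripper_force: 0.0
```

send_rows --rows '[[[0.6,0,-2,0,0,0],[1.5,0,-5,0,0,0],[3,0,-10,0,0,0],[4.5,0,-15,0,0,0],[4.5,0,-15,0,0,0],[4.5,0,-15,0,0,0]]]'

```text
clock: 26.4
eef_pos: [491.9, 358.7, 235.5]
tool_rot: [3.139, -0.294, 3.084]
force: [0.6, -0.1, 0.6]
width: 45.4
gripper_force: 0.0
```

```bash
python3 -c "
from mv import *
show(); cam('side','s14')
print(dl((440,-360,230),np.pi,0)); print(dl((460,160,230),np.pi,0))"
```

```text
t 26.4 gp [476.3 359.8 183.8] rot [ 3.139 -0.294  3.084] F [ 0.6 -0.1  0.6] w 45.4 gf 0.0
[2.33, -71.99, -4.58, 0.009, -0.297, -0.058]
[3.33, -19.96, -4.25, 0.009, -0.297, -0.058]
```

```bash
cat >> mv.py <<'E'
def rg(k,cx,cy,z,ang=-0.1,r=35.5,extra=0):
    """row to put grasp point on ring k (centre cx,cy in strainer frame) at its 180deg+ang, height z"""
    (ax,ay),f=S[k]; g=f+ang; c,s=np.cos(f),np.sin(f)
    p=np.array([ax+cx*c-cy*s,ay+cx*s+cy*c])-r*np.array([np.cos(g),np.sin(g)])
    return dl((p[0],p[1],z),np.pi/2+g,0,54)
E
cat >> fit.py <<'E'
def wring(name,k,tilts=(.14,.18,.22)):
    from mv import S
    img,E,K=load(name); m=brass(img).astype(np.float32)/255; (ax,ay),f=S[k]; c,s=np.cos(f),np.sin(f)
    a=np.radians(np.arange(0,360,4)); rr=[29,31.5,34.5,37.5,40]; w=[-1,1,1,1,-1]
    def sc(p):
        tot=0
        for r,q in zip(rr,w):
            x=r*np.cos(a); y=r*np.sin(a); z=65+(38.5-x)*p[2]; X=x+p[0]; Y=y+p[1]
            uv=proj(E,K,np.c_[ax+X*c-Y*s,ay+X*s+Y*c,z]).astype(np.float32)
            tot+=q*cv2.remap(cv2.GaussianBlur(m,(0,0),1),uv[:,:1],uv[:,1:],cv2.INTER_LINEAR).mean()
        return tot
    best=max((sc((x,y,t)),x,y,t) for x in np.arange(-20,4,1.) for y in np.arange(-5,6,1.) for t in np.arange(0,.3,.03))
    print(name,k,np.round(best,2))
E
python3 -c "
from mv import *
print(rg(1,-10,0,170))"
```

```text
[5.23, -19.16, 2.6, -0.224, -0.239, 1.501]
```

send_rows --rows '[[[5.2,-19.2,2.6,-0.224,-0.239,1.5],[5.2,-19.2,2.6,-0.224,-0.239,1.5],[5.2,-19.2,2.6,-0.224,-0.239,1.5],[5.2,-19.2,2.6,-0.224,-0.239,1.5],[5.2,-19.2,2.6,-0.224,-0.239,1.5],[5.2,-19.2,2.6,-0.224,-0.239,1.5],[5.2,-19.2,2.6,-0.224,-0.239,1.5],[5.2,-19.2,2.6,-0.224,-0.239,1.5],[5.2,-19.2,2.6,-0.224,-0.239,1.5],[5.2,-19.2,2.6,-0.224,-0.239,1.5]]]'

```text
clock: 27.45
eef_pos: [421.6, 169.2, 222.5]
tool_rot: [-3.134, -0.002, 1.599]
force: [0.1, 1.0, 0.1]
width: 45.1
gripper_force: 0.0
```

```bash
python3 -c "
from mv import *
show(); print(rg(1,-10,0,170)); print(np.round(pose()[1]['qpos'],2))"
```

```text
t 27.45 gp [421.2 169.3 168.5] rot [-3.134e+00 -2.000e-03  1.599e+00] F [0.1 1.  0.1] w 45.1 gf 0.0
[0.1, 0.08, -0.15, -0.008, -0.002, 0.029]
[-0.72  0.52  0.4   2.13 -0.38  0.56 -0.02]
```

send_rows --rows '[[[0.1,0.1,-0.15,-0.008,0,0.029],[0.1,0.1,-0.15,-0.008,0,0.029],[0.1,0.1,-0.15,-0.008,0,0.029]]]'

```text
clock: 27.75
eef_pos: [423.5, 170.8, 224.9]
tool_rot: [3.14, -0.005, 1.579]
force: [-0.7, -1.3, -0.5]
width: 45.2
gripper_force: 0.0
```

```bash
python3 -c "
from mv import *
from fit import *
show(); cam('wrist','r1'); wring('r1',1); print(rg(1,-10,0,170))"
```

```text
t 27.75 gp [423.6 171.  170.9] rot [ 3.14  -0.005  1.579] F [-0.7 -1.3 -0.5] w 45.2 gf 0.0
r1 1 [  2.18 -15.    -1.     0.15]
[-0.05, -0.13, 0.11, 0.002, -0.005, 0.008]
```

View pics/r1.png

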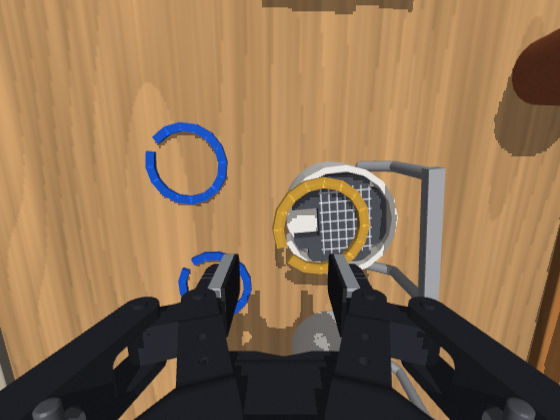

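```bash
python3 -c "
from mv import *
print(rg(1,-14.5,-1,120,-.15,34.5),rg(1,-14.5,-1,89,-.15,34.5))"
```

```text
[-0.04, -0.47, 5.11, 0.001, -0.005, 0.058] [-0.06, -0.48, 8.21, 0.001, -0.005, 0.058]
```

send_rows --rows '[[[0,-0.45,2.5,0,0,0.058],[0,-0.45,5,0,0,0.058],[0,-0.45,6.5,0,-0.005,0.058],[0,-0.45,7.5,0,-0.005,0.058],[0,-0.45,8.2,0,-0.005,0.058],[0,-0.45,8.2,0,-0.005,0.058],[0,-0.45,8.2,0,-0.005,0.058]]]'

```text
clock: 28.5
eef_pos: [419.7, 171.3, 143.7]
tool_rot: [3.139, -0.001, 1.518]
force: [-1.1, 0.4, -0.6]
width: 45.3
gripper_force: 0.0
```

```bash
python3 -c "
from mv import *
show(); print(rg(1,-14.5,-1,89,-.15,34.5))"
```

```text
t 28.5 gp [419.8 171.3  89.7] rot [ 3.139e+00 -1.000e-03  1.518e+00] F [-1.1  0.4 -0.6] w 45.3 gf 0.0
[-0.08, -0.06, 0.07, 0.003, -0.001, -0.002]
```

send_rows --rows '[[[-0.08,-0.06,0.07,0,0,0],[-0.08,-0.06,0.07,0,0,0],[-0.08,-0.06,0.07,0,0,0],[-0.08,-0.06,0.07,0,0,0],[-0.08,-0.06,0.07,0,0,0],[-0.08,-0.06,0.07,0,0,0],[-0.08,-0.06,0.07,0,0,0]]]' --grip 255

```text
clock: 29.2
eef_pos: [418.9, 170.6, 142.8]
tool_rot: [3.139, -0.0, 1.518]
force: [1.1, 0.0, 1.9]
width: 6.1
gripper_force: 56.4
```

```bash
python3 -c "
from mv import *
show(); cam('side','s15'); print(dl((440,-330,230),np.pi/2,0))"
```

```text
t 29.2 gp [419.1 170.6  88.8] rot [ 3.139 -0.     1.518] F [1.1 0.  1.9] w 6.1 gf 56.4
[-49.88, 4.77, -14.12, 0.003, -0.0, -0.053]
```

send_rows --rows '[[[0,0,-1,0,0,0],[0,0,-3,0,0,0],[0,0,-6,0,0,0],[0,0,-10,0,0,0],[0,0,-14,0,0,0],[0,0,-14,0,0,0]]]'

```text
clock: 29.85
eef_pos: [420.4, 171.1, 287.3]
tool_rot: [3.132, -0.005, 1.519]
force: [0.1, 0.1, 0.4]
width: 6.0
gripper_force: 56.5
```

```bash
cat >> fit.py <<'E'
def tray(name):
    img,E,K=load(name); hsv=cv2.cvtColor(img,cv2.COLOR_BGR2HSV)
    m=cv2.inRange(hsv,(95,15,30),(125,140,150)); m=cv2.morphologyEx(m,cv2.MORPH_CLOSE,np.ones((5,5)))
    g=proj(E,K,(440,-365,15))[0]; n,l,st,ct=cv2.connectedComponentsWithStats(m)
    i=1+np.argmin([np.linalg.norm(c-g)+(1e3 if s[4]<400 else 0) for c,s in zip(ct[1:],st[1:])])
    c=max(cv2.findContours((l==i).astype(np.uint8),cv2.RETR_EXTERNAL,cv2.CHAIN_APPROX_NONE)[0],key=cv2.contourArea)
    h=cv2.convexHull(c)[:,0]; 
    # model fit: silhouette of box 150x150x30
    def f(p):
        cc,ss=np.cos(p[2]),np.sin(p[2]); q=[(p[0]+x*cc-y*ss,p[1]+x*ss+y*cc,z) for x in(-75,75) for y in(-75,75) for z in(0,30)]
        H=cv2.convexHull(proj(E,K,q).astype(np.float32)); return [cv2.pointPolygonTest(H,(float(a),float(b)),True) for a,b in h]
    best=min((least_squares(f,(440,-365,t),loss='soft_l1') for t in(-.4,-.2,0,.2,.4)),key=lambda r:r.cost)
    print(name,"tray",st[i].tolist(),best.x.round(2),round(best.cost/len(h),2)); return best.x
E
python3 -c "
from mv import *
from fit import *
show(); cam('side','s16'); cam('scene','c16'); tray('side1'); tray('scene1'); tray('s16'); tray('c16')"
```

```text
t 29.85 gp [420.9 171.3 233.3] rot [ 3.132 -0.005  1.519] F [0.1 0.1 0.4] w 6.0 gf 56.5
side1 tray [351, 269, 1, 1, 1] [ 4.40e+02 -3.65e+02 -4.00e-01] 82.14
scene1 tray [119, 251, 74, 59, 2466] [ 4.3950e+02 -3.6524e+02 -2.0000e-01] 1.35
s16 tray [337, 168, 3, 1, 3] [ 303.6  -366.44  527.47] 0.31
c16 tray [117, 258, 75, 58, 2536] [ 4.3916e+02 -3.7389e+02  2.0000e-01] 3.27
```

```bash
python3 - <<'E'
s=open('fit.py').read()
s=s.replace("best=min((least_squares(f,(440,-365,t),loss='soft_l1') for t in(-.4,-.2,0,.2,.4)),key=lambda r:r.cost)",
"from scipy.optimize import minimize\n    best=min((minimize(lambda p:np.mean(np.minimum(np.abs(f(p)),6)),(440,-365,t),method='Nelder-Mead',options=dict(initial_simplex=[(440,-365,t),(470,-365,t),(440,-395,t),(440,-365,t+.15)])) for t in(-.5,-.3,-.1,.1,.3,.5)),key=lambda r:r.fun)")
s=s.replace("round(best.cost/len(h),2)","round(best.fun,2)")
open('fit.py','w').write(s)
E
python3 -c "
from fit import *
tray('scene1'); tray('c16'); tray('c3'); tray('c2')
for n in('side1','s16'):
  img,E,K=load(n); hsv=cv2.cvtColor(img,cv2.COLOR_BGR2HSV); print([hsv[v,u].tolist() for u,v in((310,165),(325,160),(340,160))])"
```

```text
scene1 tray [119, 251, 74, 59, 2466] [ 4.3665e+02 -3.6739e+02 -1.5000e-01] 1.68
c16 tray [117, 258, 75, 58, 2536] [ 4.5911e+02 -3.8443e+02 -1.6000e-01] 1.3
c3 tray [119, 252, 74, 58, 2501] [ 4.3972e+02 -3.7179e+02 -2.4000e-01] 1.52
c2 tray [119, 251, 74, 59, 2511] [ 4.3724e+02 -3.6899e+02 -1.7000e-01] 1.5
[[120, 2, 131], [130, 6, 132], [130, 6, 130]]
[[113, 8, 131], [88, 44, 81], [36, 13, 101]]
```

```bash
python3 -c "
from mv import *
print(dl((442,-415,225),np.pi/2,0))"
```

```text
[-58.4, 5.41, 0.39, 0.003, -0.002, -0.052]
```

send_rows --rows '[[[-4,0.4,0,0,0,0],[-8.5,0.8,0,0,0,0],[-13,1.2,0,0,0,0],[-18,1.6,0,0,0,-0.01],[-23,2,0,0,0,-0.02],[-28,2.5,0,0,0,-0.03],[-33,3,0,0,0,-0.03],[-38,3.5,0,0,0,-0.04],[-42,4,0,0,0,-0.05],[-46,4.3,0,0,0,-0.052]]]'

```text
clock: 30.95
eef_pos: [436.2, -292.5, 281.2]
tool_rot: [-3.141, -0.002, 1.57]
force: [1.1, 0.2, -1.0]
width: 6.3
gripper_force: 57.5
```

send_rows --rows '[[[-4,0.4,0,0,0,0],[-8,0.8,0,0,0,0],[-11,1,0,0,0,0],[-12.4,1.1,0,0,0,0],[-12.4,1.1,0,0,0,0],[-12.4,1.1,0,0,0,0]]]'

```text
clock: 31.55
eef_pos: [448.0, -413.1, 281.6]
tool_rot: [3.141, -0.003, 1.571]
force: [0.9, 1.2, -0.1]
width: 6.2
gripper_force: 57.5
```

```bash
python3 -c "
from mv import *
from fit import *
show(); cam('wrist','t1'); print(dl((442,-415,37),np.pi/2,0))
img,E,K=load('t1'); hsv=cv2.cvtColor(img,cv2.COLOR_BGR2HSV); 
q=[(459+x*.987+y*.159,-384-x*.159+y*.987,30) for x,y in((-75,-75),(75,-75),(75,75),(-75,75))]; print(proj(E,K,q).round())
cv2.imwrite('pics/t1s.png',img)"
```

```text
t 31.55 gp [ 448.1 -413.   227.6] rot [ 3.141e+00 -3.000e-03  1.571e+00] F [ 0.9  1.2 -0.1] w 6.2 gf 57.5
[-0.29, -0.66, 19.09, 0.001, -0.003, 0.001]
[[217. 227.]
 [348. 247.]
 [380. 109.]
 [232.  84.]]
```

View pics/t1.png

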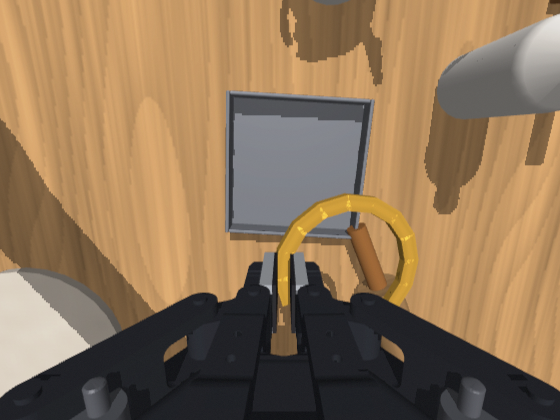

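```bash
python3 -c "
from mv import *
img,E,K=load('t1'); q=unproj(E,K,[(228,92),(372,101),(355,237),(226,232)],30)[:,:2]; print(q.round(1),q.mean(0),[np.linalg.norm(q[i]-q[i-1]).round(0) for i in range(4)])
c=q.mean(0); d=q[1]-q[0]; a=np.arctan2(d[1],d[0]); print('yaw',a)
for o in((18,-24),(18,24),(5,0)):
  p=c+np.array([o[0]*np.cos(a)-o[1]*np.sin(a),o[0]*np.sin(a)+o[1]*np.cos(a)]); print('ringc',p.round(),'gp',(p-(34.5,0)).round())
g=proj(E,K,[(448.1,-413,227.6)]);print(g)
"
```

```text
[[ 392.5 -305.3]
 [ 536.5 -313.9]
 [ 528.5 -458.2]
 [ 382.9 -452. ]] [ 460.11561255 -382.35779125] [np.float64(147.0), np.float64(144.0), np.float64(145.0), np.float64(146.0)]
yaw -0.05915396766871421
ringc [ 477. -407.] gp [ 442. -407.]
ringc [ 480. -359.] gp [ 445. -359.]
ringc [ 465. -383.] gp [ 431. -383.]
[[284.99478738 288.16579463]]
```

send_rows --rows '[[[0.6,-0.6,4,0,0,0],[0.6,-0.6,9,0,0,0],[0.6,-0.6,13,0,0,0],[0.6,-0.6,16,0,0,0],[0.6,-0.6,17.7,0,0,0],[0.6,-0.6,18.5,0,0,0],[0.6,-0.6,19,0,0,0],[0.6,-0.6,19,0,0,0]]]'

```text
clock: 32.4
eef_pos: [443.0, -408.4, 93.0]
tool_rot: [3.139, -0.0, 1.571]
force: [0.1, -0.2, -0.5]
width: 5.9
gripper_force: 57.5
```

```bash
python3 -c "
from mv import *
show()"
```

```text
t 32.4 gp [ 443.2 -408.4   39. ] rot [ 3.139 -0.     1.571] F [ 0.1 -0.2 -0.5] w 5.9 gf 57.5
```

send_rows --rows '[[[0,0,0.3,0,0,0],[0,0,0.6,0,0,0],[0,0,0.6,0,0,0]]]'

```text
clock: 32.7
eef_pos: [442.8, -409.1, 87.0]
tool_rot: [3.139, 0.0, 1.57]
force: [-0.7, 0.3, -0.8]
width: 6.3
gripper_force: 57.6
```

send_rows --rows '[[[0,0,0,0,0,0],[0,0,0,0,0,0],[0,0,0,0,0,0],[0,0,0,0,0,0]]]' --grip 180

```text
clock: 33.1
eef_pos: [442.6, -409.1, 86.8]
tool_rot: [3.139, 0.0, 1.57]
force: [-0.0, 1.3, 0.5]
width: 25.0
gripper_force: 0.0
```

send_rows --rows '[[[0,0,-2,0,0,0],[0,0,-6,0,0,0],[0,0,-11,0,0,0],[0,0,-16,0,0,0],[0,0,-19.5,0,0,0],[0,0,-19.5,0,0,0]]]'

```text
clock: 33.7
eef_pos: [443.7, -411.3, 287.4]
tool_rot: [3.131, 0.007, 1.57]
force: [1.3, -0.6, 0.3]
width: 25.1
gripper_force: 0.0
```

```bash
cat >> fit.py <<'E'
def count_tray(name):
    img,E,K=load(name); m=brass(img) if name[0] in'tr' else cv2.inRange(cv2.cvtColor(img,cv2.COLOR_BGR2HSV),(15,95,100),(25,255,255))
    v,u=np.nonzero(m); P=unproj(E,K,np.c_[u,v],8.)[:,:2]; P=P[np.linalg.norm(P-(460,-382),axis=1)<95]
    print(name,"brass px",len(P),"mean",P.mean(0).round(0),"min",P.min(0).round(),"max",P.max(0).round())
E
python3 -c "
from mv import *
from fit import *
show(); cam('wrist','t2'); count_tray('t2'); print(rg(2,-14,0,190,-.15,34.5))"
```

```text
t 33.7 gp [ 444.2 -411.7  233.4] rot [3.131 0.007 1.57 ] F [ 1.3 -0.6  0.3] w 25.1 gf 0.0
t2 brass px 1145 mean [ 477. -407.] min [ 437. -447.] max [ 514. -371.]
[43.58, -1.18, 3.89, 0.007, 0.002, 0.443]
```

send_rows --rows '[[[5,0,0,0,0,0.05],[10,0,0,0,0,0.1],[15,-0.3,0,0,0,0.15],[20,-0.5,0,0,0,0.2],[25,-0.7,0,0,0,0.25],[30,-0.8,1,0,0,0.3],[34.5,-1,2,0,0,0.35],[39,-1.2,3,0,0,0.4],[42,-1.2,3.9,0.007,0,0.443],[43.6,-1.2,3.9,0.007,0,0.443]]]' --grip 120

```text
clock: 34.75
eef_pos: [428.5, 30.2, 240.5]
tool_rot: [-3.132, 0.003, 1.131]
force: [1.2, -0.9, 0.6]
width: 45.3
gripper_force: 0.0
```

send_rows --rows '[[[0,0,0,0,0,0],[0,0,0,0,0,0],[0,0,0,0,0,0]]]'

```text
clock: 35.05
eef_pos: [430.3, 25.7, 242.6]
tool_rot: [-3.137, 0.001, 1.125]
force: [-0.2, 0.2, 0.1]
width: 45.1
gripper_force: 0.0
```

```bash
python3 -c "
from mv import *
from fit import *
show(); cam('wrist','r2'); wring('r1',1); wring('r2',2); print(rg(2,-14,0,170,-.15,34.5))"
```

```text
t 35.05 gp [430.   25.7 188.6] rot [-3.137e+00  1.000e-03  1.125e+00] F [-0.2  0.2  0.1] w 45.1 gf 0.0
r1 1 [  2.18 -15.    -1.     0.15]
r2 2 [  2.26 -15.     0.     0.15]
[0.06, 0.11, 1.87, -0.005, 0.001, -0.003]
```

```bash
python3 -c "
from mv import *
print(rg(2,-14.5,0,89,-.15,34.5))"
```

```text
[0.06, 0.1, 9.97, -0.005, 0.001, -0.003]
```

send_rows --rows '[[[0.05,0.05,3,0,0,0],[0.05,0.05,6,0,0,0],[0.05,0.05,8,0,0,0],[0.05,0.05,9.2,0,0,0],[0.05,0.05,9.9,0,0,0],[0.05,0.05,9.9,0,0,0],[0.05,0.05,9.9,0,0,0]]]'

```text
clock: 35.8
eef_pos: [431.0, 26.8, 144.1]
tool_rot: [-3.138, 0.0, 1.126]
force: [0.2, 0.1, 0.3]
width: 44.9
gripper_force: 0.0
```

```bash
python3 -c "
from mv import *
show();print(rg(2,-14.5,0,89,-.15,34.5))"
```

```text
t 35.8 gp [430.8  26.9  90.1] rot [-3.138  0.     1.126] F [0.2 0.1 0.3] w 44.9 gf 0.0
[-0.09, 0.05, 0.11, -0.004, 0.0, -0.001]
```

Good; close, lift, and carry to the tray.

send_rows --rows '[[[-0.1,0.05,0.1,0,0,0],[-0.1,0.05,0.1,0,0,0],[-0.1,0.05,0.1,0,0,0],[-0.1,0.05,0.1,0,0,0],[-0.1,0.05,0.1,0,0,0],[-0.1,0.05,0.1,0,0,0],[-0.1,0.05,0.1,0,0,0]]]' --grip 255

```text
clock: 36.5
eef_pos: [430.8, 26.3, 142.8]
tool_rot: [-3.137, 0.0, 1.127]
force: [0.8, 0.3, 0.7]
width: 6.5
gripper_force: 57.2
```

send_rows --rows '[[[0,0,-1,0,0,0],[0,0,-3,0,0,0],[0,0,-6,0,0,0],[0,0,-10,0,0,0],[0,0,-14,0,0,0],[0,0,-14,0,0,0]]]'

```text
clock: 37.1
eef_pos: [433.3, 25.8, 286.3]
tool_rot: [3.14, -0.004, 1.128]
force: [-0.1, -0.2, -0.6]
width: 6.5
gripper_force: 57.4
```

```bash
python3 -c "
from mv import *
from fit import *
show(); cam('scene','c17'); cam('side','s17'); tray('c16'); tray('c17'); print(dl((445,-359,225),np.pi/2,0))"
```

```text
t 37.1 gp [433.5  26.  232.3] rot [ 3.14  -0.004  1.128] F [-0.1 -0.2 -0.6] w 6.5 gf 57.4
c16 tray [117, 258, 75, 58, 2536] [ 4.5911e+02 -3.8443e+02 -1.6000e-01] 1.3
c17 tray [117, 258, 75, 60, 1801] [ 4.6429e+02 -3.8659e+02 -1.8000e-01] 1.68
[-34.25, 17.76, 0.3, -0.004, -0.002, -0.442]
```

send_rows --rows '[[[-3.5,1.8,0,0,0,-0.05],[-7,3.6,0,0,0,-0.1],[-11,5.6,0,0,0,-0.15],[-15,7.7,0,0,0,-0.2],[-19,9.8,0,0,0,-0.25],[-23,11.9,0,0,0,-0.3],[-27,14,0,0,0,-0.35],[-31,16,0,0,0,-0.4],[-33.5,17.3,0.2,0,0,-0.442],[-34.2,17.8,0.3,0,0,-0.442]]]'

```text
clock: 38.2
eef_pos: [443.3, -362.6, 276.9]
tool_rot: [-3.134, -0.002, 1.565]
force: [-0.8, 0.5, -0.6]
width: 6.3
gripper_force: 57.4
```

send_rows --rows '[[[0,0,0,0,0,0],[0,0,0,0,0,0],[0,0,0,0,0,0]]]'

```text
clock: 38.5
eef_pos: [445.7, -357.0, 278.4]
tool_rot: [-3.136, -0.004, 1.571]
force: [0.3, 0.1, -0.4]
width: 6.3
gripper_force: 57.4
```

```bash
python3 -c "
from mv import *
show(); print(dl((445,-357,40),np.pi/2,0))"
```

```text
t 38.5 gp [ 445.4 -356.8  224.4] rot [-3.136 -0.004  1.571] F [ 0.3  0.1 -0.4] w 6.3 gf 57.4
[-0.07, 0.03, 18.44, -0.005, -0.004, 0.001]
```

send_rows --rows '[[[0,0,4,0,0,0],[0,0,9,0,0,0],[0,0,13,0,0,0],[0,0,16,0,0,0],[0,0,17.5,0,0,0],[0,0,18.2,0,0,0],[0,0,18.7,0,0,0],[0,0,18.7,0,0,0]]]'

```text
clock: 39.3
eef_pos: [445.0, -359.1, 92.8]
tool_rot: [-3.138, -0.001, 1.57]
force: [-0.5, 0.6, -0.7]
width: 6.2
gripper_force: 57.4
```

send_rows --rows '[[[0,0,0,0,0,0],[0,0,0,0,0,0],[0,0,0,0,0,0],[0,0,0,0,0,0]]]' --grip 180

```text
clock: 39.7
eef_pos: [444.7, -359.1, 92.5]
tool_rot: [-3.138, -0.001, 1.569]
force: [0.6, -0.9, 0.4]
width: 24.7
gripper_force: 0.0
```

send_rows --rows '[[[0,0,-2,0,0,0],[0,0,-6,0,0,0],[0,0,-11,0,0,0],[0,0,-16,0,0,0],[0,0,-19,0,0,0],[0,0,-19,0,0,0]]]'

```text
clock: 40.3
eef_pos: [446.8, -361.1, 286.9]
tool_rot: [3.138, 0.004, 1.569]
force: [-0.0, 0.3, 0.5]
width: 25.4
gripper_force: 0.0
```

```bash
python3 -c "
from mv import *
from fit import *
show(); cam('wrist','t3'); count_tray('t3'); print(rg(3,-14,0,190,-.15,34.5))"
```

```text
t 40.3 gp [ 447.  -361.4  232.9] rot [3.138 0.004 1.569] F [-0.   0.3  0.5] w 25.4 gf 0.0
t3 brass px 2090 mean [ 477. -379.] min [ 437. -447.] max [ 516. -321.]
[17.25, 0.15, 4.02, -0.0, 0.001, -0.192]
```

send_rows --rows '[[[4,0,0,0,0,-0.05],[8,0,1,0,0,-0.1],[12,0,2,0,0,-0.15],[16,0.1,3,0,0,-0.192],[17.2,0.15,4,0,0,-0.192],[17.2,0.15,4,0,0,-0.192],[17.2,0.15,4,0,0,-0.192],[17.2,0.15,4,0,0,-0.192]]]' --grip 120

```text
clock: 41.15
eef_pos: [446.9, -188.9, 242.4]
tool_rot: [-3.137, -0.001, 1.759]
force: [0.4, 0.3, 0.5]
width: 45.1
gripper_force: 0.0
```

```bash
python3 -c "
from mv import *
from fit import *
show(); cam('wrist','r3'); wring('r3',3); print(rg(3,-14.5,0,89,-.15,34.5))"
```

```text
t 41.15 gp [ 446.6 -188.8  188.4] rot [-3.137e+00 -1.000e-03  1.759e+00] F [0.4 0.3 0.5] w 45.1 gf 0.0
r3 3 [  2.29 -14.    -1.     0.15]
[0.1, 0.11, 9.95, -0.004, -0.001, -0.002]
```

send_rows --rows '[[[0,0.2,3,0,0,0],[0,0.2,6,0,0,0],[0,0.2,8,0,0,0],[0,0.2,9.2,0,0,0],[0,0.2,9.95,0,0,0],[0,0.2,9.95,0,0,0],[0,0.2,9.95,0,0,0]]]'

```text
clock: 41.9
eef_pos: [448.8, -187.1, 143.4]
tool_rot: [-3.138, -0.002, 1.761]
force: [0.1, -0.7, -0.3]
width: 45.2
gripper_force: 0.0
```

```bash
python3 -c "
from mv import *
show();print(rg(3,-13.5,-1,89,-.15,34.5))"
```

```text
t 41.9 gp [ 448.7 -187.1   89.4] rot [-3.138e+00 -2.000e-03  1.761e+00] F [ 0.1 -0.7 -0.3] w 45.2 gf 0.0
[-0.11, -0.04, 0.04, -0.003, -0.002, -0.0]
```

send_rows --rows '[[[0,0,0,0,0,0],[0,0,0,0,0,0],[0,0,0,0,0,0],[0,0,0,0,0,0],[0,0,0,0,0,0],[0,0,0,0,0,0],[0,0,0,0,0,0]]]' --grip 255

```text
clock: 42.6
eef_pos: [448.6, -186.6, 142.9]
tool_rot: [-3.138, -0.002, 1.761]
force: [0.2, 0.5, 2.0]
width: 5.8
gripper_force: 57.1
```

send_rows --rows '[[[0,0,-1,0,0,0],[0,0,-3,0,0,0],[0,0,-6,0,0,0],[0,0,-10,0,0,0],[0,0,-14,0,0,0],[0,0,-14,0,0,0]]]'

```text
clock: 43.2
eef_pos: [450.8, -188.4, 287.7]
tool_rot: [3.138, 0.002, 1.761]
force: [0.1, -1.0, -0.6]
width: 6.3
gripper_force: 57.1
```

```bash
python3 -c "
from mv import *
from fit import *
show(); cam('scene','c18'); tray('c18'); print(dl((428,-383,228),np.pi/2,0))"
```

```text
t 43.2 gp [ 451.1 -188.5  233.7] rot [3.138e+00 2.000e-03 1.761e+00] F [ 0.1 -1.  -0.6] w 6.3 gf 57.1
c18 tray [117, 258, 76, 59, 1323] [ 4.6058e+02 -3.8221e+02 -1.4000e-01] 1.55
[-18.79, -5.86, 0.34, 0.0, -0.0, 0.191]
```

send_rows --rows '[[[-4,-1.2,0,0,0,0.05],[-8,-2.5,0,0,0,0.1],[-12,-3.8,0,0,0,0.15],[-16,-5,0,0,0,0.191],[-18.5,-5.8,0,0,0,0.191],[-18.8,-5.9,0.3,0,0,0.191],[-18.8,-5.9,0.3,0,0,0.191],[-18.8,-5.9,0.3,0,0,0.191]]]'

```text
clock: 44.05
eef_pos: [426.8, -380.8, 278.6]
tool_rot: [-3.136, -0.004, 1.572]
force: [1.0, 0.2, -0.8]
width: 6.1
gripper_force: 57.2
```

```bash
python3 -c "
from mv import *
show(); print(dl((429,-383,41),np.pi/2,0))"
```

```text
t 44.05 gp [ 426.4 -380.6  224.6] rot [-3.136 -0.004  1.572] F [ 1.   0.2 -0.8] w 6.1 gf 57.2
[-0.3, 0.33, 18.36, -0.006, -0.004, 0.001]
```

send_rows --rows '[[[-0.3,0.3,4,0,0,0],[-0.3,0.3,9,0,0,0],[-0.3,0.3,13,0,0,0],[-0.3,0.3,16,0,0,0],[-0.3,0.3,17.3,0,0,0],[-0.3,0.3,18,0,0,0],[-0.3,0.3,18.4,0,0,0],[-0.3,0.3,18.4,0,0,0]]]'

```text
clock: 44.85
eef_pos: [429.6, -385.5, 96.5]
tool_rot: [-3.138, -0.001, 1.571]
force: [0.8, 0.1, -0.4]
width: 5.8
gripper_force: 57.2
```

send_rows --rows '[[[0,0,0,0,0,0],[0,0,0,0,0,0],[0,0,0,0,0,0],[0,0,0,0,0,0]]]' --grip 180

```text
clock: 45.25
eef_pos: [429.1, -385.5, 96.0]
tool_rot: [-3.138, -0.001, 1.57]
force: [0.0, 1.0, -0.2]
width: 25.2
gripper_force: 0.0
```

send_rows --rows '[[[0,0,-2,0,0,0],[0,0,-6,0,0,0],[0,0,-11,0,0,0],[0,0,-16,0,0,0],[0,0,-20,0,0,0],[0,0,-24,0,0,0],[0,0,-26,0,0,0],[0,0,-26,0,0,0]]]'

```text
clock: 46.05
eef_pos: [430.8, -387.0, 359.1]
tool_rot: [3.141, 0.003, 1.57]
force: [0.2, 0.4, 0.5]
width: 25.1
gripper_force: 0.0
```

```bash
python3 -c "
from mv import *
from fit import *
show(); cam('wrist','t4'); count_tray('t4'); cam('side','s19'); cam('scene','c19')
print(dl((560,-60,350),np.pi/2,0))"
```

```text
t 46.05 gp [ 430.8 -387.1  305.1] rot [3.141e+00 3.000e-03 1.570e+00] F [0.2 0.4 0.5] w 25.1 gf 0.0
t4 brass px 2259 mean [ 473. -382.] min [ 423. -448.] max [ 516. -321.]
[32.53, 12.99, -4.92, -0.006, -0.003, -0.0]
```

send_rows --rows '[[[4,1.7,-0.7,0,0,0],[8,3.4,-1.4,0,0,0],[12,5,-2.1,0,0,0],[16,6.8,-2.8,0,0,0],[20,8.5,-3.5,0,0,0],[24,10.2,-4.2,0,0,0],[28,12,-4.9,0,0,0],[32,13.7,-5.6,0,0,0],[35.5,15,-5.9,0,0,0],[35.5,15,-5.9,0,0,0]]]' --grip 120

```text
clock: 47.2
eef_pos: [582.0, -23.4, 412.1]
tool_rot: [-3.134, -0.005, 1.581]
force: [-0.7, -0.3, -1.0]
width: 45.0
gripper_force: 0.0
```

send_rows --rows '[[[0,0,0,0,0,0],[0,0,0,0,0,0],[0,0,0,0,0,0]]]'

```text
clock: 47.5
eef_pos: [579.8, -32.7, 414.0]
tool_rot: [-3.136, -0.001, 1.567]
force: [-0.4, -0.0, 0.6]
width: 45.1
gripper_force: 0.0
```

```bash
cat > rack.py <<'E'
from fit import *
from scipy.optimize import minimize
def steel(img):
    hsv=cv2.cvtColor(img,cv2.COLOR_BGR2HSV); return cv2.GaussianBlur(cv2.inRange(hsv,(0,0,60),(180,60,230)).astype(np.float32)/255,(0,0),0.8)
def pts(p,off):
    x=np.arange(-50,50,3.); c,s=np.cos(p[2]),np.sin(p[2]); out=[]
    for y in(-120,0,120):
        X=-35+x; Y=y+off
        out.append(np.c_[p[0]+X*c-Y*s,p[1]+X*s+Y*c,np.full(len(x),225.)])
    return np.vstack(out)
def score(p,ims):
    t=0
    for m,E,K in ims:
        for off,w in((-10,-.5),(-7,-.5),(-2.5,1),(0,1),(2.5,1),(7,-.5),(10,-.5)):
            uv=proj(E,K,pts(p,off)).astype(np.float32)
            t+=w*cv2.remap(m,uv[:,:1],uv[:,1:],cv2.INTER_LINEAR).mean()
    return t/len(ims)
def along(p,m,E,K):
    # steel profile along each rod (find the tip end), x relative to hook point
    x=np.arange(-80,62,3.); c,s=np.cos(p[2]),np.sin(p[2])
    for y in(-120,0,120):
        X=-35+x; uv=proj(E,K,np.c_[p[0]+X*c-y*s,p[1]+X*s+y*c,np.full(len(x),225.)]).astype(np.float32)
        print(y,''.join(str(int(9*v)) for v in cv2.remap(m,uv[:,:1],uv[:,1:],cv2.INTER_LINEAR).ravel()))
def fit(names):
    ims=[]
    for n in names:
        img,E,K=load(n); ims.append((steel(img),E,K))
    g=max(((score((x,y,a),ims),x,y,a) for x in np.arange(690,740,10.) for y in np.arange(-40,25,3.) for a in np.arange(-.2,.21,.03)))
    r=minimize(lambda p:-score(p,ims),g[1:],method='Nelder-Mead',options=dict(initial_simplex=[g[1:],(g[1]+6,g[2],g[3]),(g[1],g[2]+3,g[3]),(g[1],g[2],g[3]+.03)]))
    print(names,r.x.round(3),round(-r.fun,2),np.round(g,2)); return r.x,ims
E
python3 -c "
from rack import *
show(); cam('wrist','q1')
for n in(['q1'],['side1'],['scene1'],['q1','side1'],['s19']):
  p,ims=fit(n)
  if len(n)==1: along(p,*ims[0])"
```

```text
t 47.5 gp [579.5 -32.6 360. ] rot [-3.136e+00 -1.000e-03  1.567e+00] F [-0.4 -0.   0.6] w 45.1 gf 0.0
['q1'] [ 7.04487e+02 -8.55200e+00  2.20000e-02] 2.0 [ 1.89e+00  7.10e+02 -7.00e+00  4.00e-02]
-120 000288999886000000000000000000000001000000000000
0 000000000588999999999999999999999999999999999860
120 000000000789999999999999999999999999999999999820
['side1'] [ 7.14587e+02 -8.51700e+00  2.50000e-02] 1.89 [ 1.85e+00  7.10e+02 -1.00e+01  1.00e-02]
-120 885100158888888888888888888888888888888888885100
0 999988536888888888888888888888888888888888873000
120 000000027888888888888888888888888888888888882000
['scene1'] [ 6.99091e+02 -9.57500e+00 -1.00000e-03] 1.55 [ 1.53e+00  7.00e+02 -1.00e+01  1.00e-02]
-120 000001367888899999998998888888888888888888885100
0 333113311368888899888999888888888888888888741000
120 000000000257787877778888888888888778888885100000
['q1', 'side1'] [ 7.11563e+02 -8.19500e+00  2.60000e-02] 1.94 [ 1.87e+00  7.10e+02 -7.00e+00  4.00e-02]
['s19'] [ 7.14072e+02 -8.56600e+00  2.40000e-02] 1.88 [ 1.85e+00  7.10e+02 -1.00e+01  1.00e-02]
-120 888300048888888888888888888888888888888888886100
0 999988635888888888888888888888888888888888872000
120 000000026888888888888888888888888888888888884000
```

```bash
cat >> mv.py <<'E'
RK=(709.5,-8.5,.024); OY=23.
def bar(k):
    (ax,ay),f=S[k]; return np.array([ax+44*np.cos(f)-OY*np.sin(f),ay+44*np.sin(f)+OY*np.cos(f)])
def gb(k,z): b=bar(k); return dl((b[0],b[1],z),np.pi/2+S[k][1],0,54)
def hk(h,dx,z):
    c,s=np.cos(RK[2]),np.sin(RK[2]); x=-35+dx; y=(-120,0,120)[h-1]+OY
    return dl((RK[0]+x*c-y*s,RK[1]+x*s+y*c,z),np.pi/2+RK[2],0,54)
E
python3 - <<'E'
from mv import *
from fit import *
from rack import steel
print(gb(3,200))
# refine strainers: bar score in the latest side picture
def barfit(name,k):
    img,E,K=load(name); m=steel(img); (ax,ay),f0=S[k]; best=(-9,)
    t=np.arange(-44,45,2.)
    for dx in np.arange(-12,13,1.):
        for dy in np.arange(-12,13,1.5):
            for da in np.arange(-.12,.13,.03):
                f=f0+da; c,s=np.cos(f),np.sin(f); sc=0
                for o,w in((-9,-.5),(-6.5,-.5),(-2,1),(2,1),(6.5,-.5),(9,-.5)):
                    tt=t if w>0 else t[5:-5]
                    X=44+o+0*tt
                    uv=proj(E,K,np.c_[ax+dx+X*c-tt*s,ay+dy+X*s+tt*c,np.full(len(tt),129.5)]).astype(np.float32)
                    sc+=w*cv2.remap(m,uv[:,:1],uv[:,1:],cv2.INTER_LINEAR).mean()
                # ends
                te=np.array([-52.,-49,49,52]); X=44+0*te
                uv=proj(E,K,np.c_[ax+dx+X*c-te*s,ay+dy+X*s+te*c,np.full(4,129.5)]).astype(np.float32)
                sc-=.5*cv2.remap(m,uv[:,:1],uv[:,1:],cv2.INTER_LINEAR).mean()
                best=max(best,(sc,dx,dy,da))
    print(name,k,np.round(best,2))
for n in('w1','r1'): barfit(n,1)
for n in('w2','r2'): barfit(n,2)
for n in('w2','r3'): barfit(n,3)
E
```

```text
[-10.77, -5.01, 16.03, -0.005, -0.002, -0.344]
w1 1 [ 1.49 -2.    1.5   0.  ]
r1 1 [ 1.31 -3.    4.5   0.03]
w2 2 [ 1.46 -2.   -1.5   0.  ]
r2 2 [ 1.58 -1.    3.    0.  ]
w2 3 [ 0.91 -1.    3.    0.09]
r3 3 [ 1.45 -2.    0.    0.  ]
```

send_rows --rows '[[[-4,-2,3,0,0,-0.1],[-8,-4,6,0,0,-0.2],[-10.8,-5,9,0,0,-0.3],[-10.8,-5,13,0,0,-0.344],[-10.8,-5,16,0,0,-0.344],[-10.8,-5,16,0,0,-0.344],[-10.8,-5,16,0,0,-0.344]]]'

```text
clock: 48.25
eef_pos: [529.8, -139.4, 255.0]
tool_rot: [-3.138, -0.003, 1.913]
force: [-0.3, -0.1, 0.3]
width: 45.2
gripper_force: 0.0
```

```bash
python3 -c "
from mv import *
show(); print(gb(3,131))"
```

```text
t 48.25 gp [ 529.5 -139.4  201. ] rot [-3.138e+00 -3.000e-03  1.913e+00] F [-0.3 -0.1  0.3] w 45.2 gf 0.0
[-0.03, -0.09, 7.0, -0.004, -0.003, 0.002]
```

send_rows --rows '[[[0,-0.2,2,0,0,0],[0,-0.2,4,0,0,0],[0,-0.2,5.5,0,0,0],[0,-0.2,6.5,0,0,0],[0,-0.2,7,0,0,0],[0,-0.2,7,0,0,0],[0,-0.2,7,0,0,0]]]'

```text
clock: 48.95
eef_pos: [528.1, -139.4, 185.4]
tool_rot: [-3.139, -0.002, 1.914]
force: [-0.4, -0.2, 0.4]
width: 45.4
gripper_force: 0.0
```

send_rows --rows '[[[0,0,0,0,0,0],[0,0,0,0,0,0],[0,0,0,0,0,0],[0,0,0,0,0,0],[0,0,0,0,0,0],[0,0,0,0,0,0],[0,0,0,0,0,0],[0,0,0,0,0,0]]]' --grip 255

```text
clock: 49.75
eef_pos: [528.0, -139.1, 184.7]
tool_rot: [-3.139, -0.003, 1.915]
force: [1.4, 1.2, 1.9]
width: 7.5
gripper_force: 59.3
```

```bash
python3 -c "
from mv import *
show(); print(hk(1,-95,270))"
```

```text
t 49.75 gp [ 527.8 -139.   130.7] rot [-3.139e+00 -3.000e-03  1.915e+00] F [1.4 1.2 1.9] w 7.5 gf 59.3
[1.1, 6.06, -13.94, -0.003, -0.002, 0.32]
```

send_rows --rows '[[[0,0,-1,0,0,0],[0,0,-3,0,0,0],[0,0,-6,0,0,0],[0,0,-9.5,0,0,0.05],[0.5,2,-13,0,0,0.12],[1,4,-14,0,0,0.2],[1.1,6,-14.2,0,0,0.28],[1.1,6,-14.2,0,0,0.32],[1.1,6,-14.2,0,0,0.32],[1.1,6,-14.2,0,0,0.32]]]'

```text
clock: 50.75
eef_pos: [579.9, -109.2, 326.0]
tool_rot: [-3.135, -0.002, 1.594]
force: [-0.3, -0.8, -2.3]
width: 7.4
gripper_force: 58.8
```

```bash
python3 -c "
from mv import *
show(); print(hk(1,-12,272)); cam('side','h1'); 
from rack import *
p,i=fit(['h1'])"
```

```text
t 50.75 gp [ 579.5 -109.2  272. ] rot [-3.135e+00 -2.000e-03  1.594e+00] F [-0.3 -0.8 -2.3] w 7.4 gf 58.8
[0.06, 8.5, -0.05, -0.007, -0.002, -0.0]
['h1'] [ 7.1439e+02 -8.3740e+00  3.0000e-02] 1.88 [ 1.83e+00  7.10e+02 -1.00e+01  1.00e-02]
```

send_rows --rows '[[[0,2,0,0,0,0],[0,4,0,0,0,0],[0,6,0,0,0,0],[0,7.7,0,0,0,0],[0,8.5,0,0,0,0],[0,8.5,0,0,0,0],[0,8.5,1,0,0,0],[0,8.5,2,0,0,0],[0,8.5,2.8,0,0,0],[0,8.5,2.8,0,0,0]]]'

```text
clock: 51.8
eef_pos: [664.6, -106.4, 296.0]
tool_rot: [-3.133, -0.003, 1.594]
force: [0.1, 0.5, -2.5]
width: 7.7
gripper_force: 58.8
```

send_rows --rows '[[[0,0,0.1,0,0,0],[0,0,0.2,0,0,0],[0,0,0.3,0,0,0],[0,0,0.3,0,0,0]]]'

```text
clock: 52.2
eef_pos: [665.8, -106.9, 295.1]
tool_rot: [-3.137, -0.002, 1.594]
force: [0.1, -0.2, -2.3]
width: 7.3
gripper_force: 58.8
```

```bash
python3 -c "
from mv import *
show(); print(hk(1,-12,239))"
```

```text
t 52.2 gp [ 665.6 -106.8  241.1] rot [-3.137e+00 -2.000e-03  1.594e+00] F [ 0.1 -0.2 -2.3] w 7.3 gf 58.8
[0.03, -0.1, 0.21, -0.004, -0.002, -0.0]
```

send_rows --rows '[[[0,0,0.1,0,0,0],[0,0,0.2,0,0,0],[0,0,0.2,0,0,0]]]'

```text
clock: 52.5
eef_pos: [665.8, -106.8, 293.0]
tool_rot: [-3.137, -0.002, 1.594]
force: [-0.6, 0.5, -1.7]
width: 7.4
gripper_force: 58.9
```

send_rows --rows '[[[0,0,0.1,0,0,0],[0,0,0.1,0,0,0]]]'

```text
clock: 52.7
eef_pos: [665.9, -106.8, 292.6]
tool_rot: [-3.138, -0.002, 1.594]
force: [-1.3, 1.2, 2.1]
width: 7.6
gripper_force: 59.4
```

```bash
python3 -c "
from mv import *
show()"
```

```text
t 52.7 gp [ 665.7 -106.7  238.6] rot [-3.138e+00 -2.000e-03  1.594e+00] F [-1.3  1.2  2.1] w 7.6 gf 59.4
```

send_rows --rows '[[[0,0,0,0,0,0],[0,0,0,0,0,0],[0,0,0,0,0,0],[0,0,0,0,0,0],[0,0,0,0,0,0],[0,0,0,0,0,0]]]' --grip 170

```text
clock: 53.3
eef_pos: [665.8, -106.8, 291.9]
tool_rot: [-3.137, -0.002, 1.594]
force: [0.4, -1.0, -0.1]
width: 28.6
gripper_force: 0.0
```

send_rows --rows '[[[0,0,-1,0,0,0],[0,0,-2,0,0,0],[0,0,-4,0,0,0],[0,0,-8,0,0,0],[0,0,-12,0,0,0],[0,0,-12,0,0,0]]]'

```text
clock: 53.9
eef_pos: [668.3, -108.6, 419.8]
tool_rot: [3.134, 0.002, 1.594]
force: [-0.0, -0.4, -0.2]
width: 28.5
gripper_force: 0.0
```

```bash
python3 -c "
from mv import *
show(); cam('side','h2'); cam('scene','ch2')
a,b=load('s19')[0].astype(int),load('h2')[0].astype(int); d=(abs(a-b).max(2)>40); d=d[110:330,120:330]; v,u=np.nonzero(d); print(len(v))
for r in range(0,220,20): print(110+r,d[r:r+20].reshape(20,-1,10).sum((0,2)))
print(gb(2,200))"
```

```text
t 53.9 gp [ 668.8 -108.7  365.8] rot [3.134e+00 2.000e-03 1.594e+00] F [-0.  -0.4 -0.2] w 28.5 gf 0.0
3610
110 [  0   0   0   0   0   0   0   0   0   0   0   1  14  55 123  88  96  17
  25  53 163]
130 [  0   0   0   0   0   0   0   0   0   0  14  21  29 127 145  77   8  36
 109 119 113]
150 [  0   0   0   0   0   0   0   0   0   0  60 110  89  56  23  15  25   0
   0   0   0]
170 [  0   0   0   0   0   0   0   0   0   0 145 160 105 114  49   0  96 130
 136  57   0]
190 [  0   0   0   0   0   0   0   0   0   0   0  54 120 110  21   0  24 106
 197  95   0]
210 [ 0  0  0  0  0  0  0  0  0  0  0  0  0  0  0  0  0 26 51  3  0]
230 [0 0 0 0 0 0 0 0 0 0 0 0 0 0 0 0 0 0 0 0 0]
250 [0 0 0 0 0 0 0 0 0 0 0 0 0 0 0 0 0 0 0 0 0]
270 [0 0 0 0 0 0 0 0 0 0 0 0 0 0 0 0 0 0 0 0 0]
290 [0 0 0 0 0 0 0 0 0 0 0 0 0 0 0 0 0 0 0 0 0]
310 [0 0 0 0 0 0 0 0 0 0 0 0 0 0 0 0 0 0 0 0 0]
[12.66, -13.86, 16.03, -0.001, -0.001, 0.317]
```

send_rows --rows '[[[3,-4,0,0,0,0.08],[6.5,-8,0,0,0,0.16],[10,-12,1,0,0,0.24],[12.6,-13.8,4,0,0,0.317],[12.6,-13.8,8.5,0,0,0.317],[12.6,-13.8,13,0,0,0.317],[12.6,-13.8,16,0,0,0.317],[12.6,-13.8,16,0,0,0.317],[12.6,-13.8,16,0,0,0.317]]]' --grip 120

```text
clock: 54.9
eef_pos: [524.5, 15.7, 252.7]
tool_rot: [-3.136, 0.001, 1.277]
force: [0.0, -0.6, 0.7]
width: 45.2
gripper_force: 0.0
```

```bash
python3 -c "
from mv import *
show(); print(gb(2,131)); cam('side','h3')
img,E,K=load('h3'); print(proj(E,K,[(665,-129,225),(665,-129,141),(665,-129,105),(625,-129,115),(710,-129,115)]).round())
a,b=load('h2')[0].astype(int),img.astype(int); print(abs(a-b)[140:215,215:262].mean())
w=cv2.inRange(cv2.cvtColor(img,cv2.COLOR_BGR2HSV),(0,0,150),(180,45,255))[140:220,180:270]; v,u=np.nonzero(w); print('white',len(v),u.mean()+180,v.mean()+140, u.min()+180,u.max()+180,v.min()+140,v.max()+140)"
```

```text
t 54.9 gp [524.2  15.7 198.7] rot [-3.136e+00  1.000e-03  1.277e+00] F [ 0.  -0.6  0.7] w 45.2 gf 0.0
[0.06, 0.06, 6.77, -0.006, 0.001, -0.001]
[[231. 139.]
 [233. 169.]
 [234. 180.]
 [250. 178.]
 [216. 176.]]
22.139858156028367
white 1520 228.64276315789473 170.9796052631579 180 269 140 208
```

send_rows --rows '[[[0,0,2,0,0,0],[0,0,4,0,0,0],[0,0,5.5,0,0,0],[0,0,6.4,0,0,0],[0,0,6.8,0,0,0],[0,0,6.8,0,0,0],[0,0,6.8,0,0,0]]]'

```text
clock: 55.65
eef_pos: [525.0, 16.0, 185.7]
tool_rot: [-3.138, -0.001, 1.277]
force: [-0.4, -0.9, 0.9]
width: 45.2
gripper_force: 0.0
```

send_rows --rows '[[[0,0,0,0,0,0],[0,0,0,0,0,0],[0,0,0,0,0,0],[0,0,0,0,0,0],[0,0,0,0,0,0],[0,0,0,0,0,0],[0,0,0,0,0,0],[0,0,0,0,0,0]]]' --grip 255

```text
clock: 56.45
eef_pos: [524.9, 16.0, 185.0]
tool_rot: [-3.138, -0.0, 1.277]
force: [2.2, -0.4, 1.1]
width: 7.0
gripper_force: 59.3
```

```bash
python3 -c "
from mv import *
show(); print(hk(2,-95,272)); 
for n in('h3',):
  cam('side','h4'); a,b=load('h3')[0].astype(int),load('h4')[0].astype(int); print(abs(a-b)[145:210,205:255].mean())"
```

```text
t 56.45 gp [524.7  16.1 131. ] rot [-3.138 -0.     1.277] F [ 2.2 -0.4  1.1] w 7.0 gf 59.3
[1.13, 5.26, -14.12, -0.004, -0.001, -0.317]
3.8472820512820514
```

send_rows --rows '[[[0,0,-1,0,0,0],[0,0,-3,0,0,0],[0,0,-6,0,0,0],[0,0,-9.5,0,0,-0.05],[0.5,2,-13,0,0,-0.12],[1,4,-14,0,0,-0.2],[1.1,5.2,-14.2,0,0,-0.28],[1.1,5.2,-14.2,0,0,-0.317],[1.1,5.2,-14.2,0,0,-0.317],[1.1,5.2,-14.2,0,0,-0.317]]]'

```text
clock: 57.5
eef_pos: [576.9, 11.3, 326.2]
tool_rot: [-3.135, -0.002, 1.593]
force: [0.3, -0.2, -1.8]
width: 7.5
gripper_force: 58.8
```

```bash
python3 -c "
from mv import *
show(); print(hk(2,-12,272))"
```

```text
t 57.5 gp [576.6  11.4 272.2] rot [-3.135e+00 -2.000e-03  1.593e+00] F [ 0.3 -0.2 -1.8] w 7.5 gf 58.8
[0.02, 8.51, -0.04, -0.007, -0.002, -0.002]
```

send_rows --rows '[[[0,2,0,0,0,0],[0,4,0,0,0,0],[0,6,0,0,0,0],[0,7.7,0,0,0,0],[0,8.5,0,0,0,0],[0,8.5,0,0,0,0],[0,8.5,1,0,0,0],[0,8.5,2,0,0,0],[0,8.5,2.8,0,0,0],[0,8.5,2.8,0,0,0]]]'

```text
clock: 58.5
eef_pos: [661.5, 13.7, 296.2]
tool_rot: [-3.133, -0.002, 1.594]
force: [0.1, 0.8, -2.0]
width: 7.4
gripper_force: 58.8
```

send_rows --rows '[[[0,0,0.1,0,0,0],[0,0,0.2,0,0,0],[0,0,0.3,0,0,0],[0,0,0.4,0,0,0],[0,0,0.5,0,0,0],[0,0,0.5,0,0,0],[0,0,0.5,0,0,0]]]'

```text
clock: 59.2
eef_pos: [662.8, 13.4, 293.2]
tool_rot: [-3.137, -0.002, 1.594]
force: [-0.9, -0.9, -1.1]
width: 7.3
gripper_force: 58.9
```

```bash
python3 -c "
from mv import *
show(); print(hk(2,-12,239))"
```

```text
t 59.2 gp [662.6  13.4 239.2] rot [-3.137e+00 -2.000e-03  1.594e+00] F [-0.9 -0.9 -1.1] w 7.3 gf 58.9
[0.0, -0.09, 0.02, -0.004, -0.002, -0.0]
```

Touching; settle 1 mm more, release and rise.

send_rows --rows '[[[0,0,0.1,0,0,0],[0,0,0.1,0,0,0]]]'

```text
clock: 59.4
eef_pos: [662.9, 13.4, 292.8]
tool_rot: [-3.138, -0.002, 1.594]
force: [-1.1, 0.3, 2.8]
width: 7.4
gripper_force: 59.5
```

send_rows --rows '[[[0,0,0,0,0,0],[0,0,0,0,0,0],[0,0,0,0,0,0],[0,0,0,0,0,0],[0,0,0,0,0,0],[0,0,0,0,0,0]]]' --grip 170

```text
clock: 60.0
eef_pos: [662.8, 13.4, 292.1]
tool_rot: [-3.137, -0.002, 1.594]
force: [0.4, -0.1, 0.2]
width: 28.4
gripper_force: 0.0
```

send_rows --rows '[[[0,0,-1,0,0,0],[0,0,-2,0,0,0],[0,0,-4,0,0,0],[0,0,-8,0,0,0],[0,0,-12,0,0,0],[0,0,-12,0,0,0]]]'

```text
clock: 60.6
eef_pos: [665.6, 12.0, 419.9]
tool_rot: [3.133, -0.001, 1.594]
force: [0.7, 0.4, 0.3]
width: 28.7
gripper_force: 0.0
```

```bash
python3 -c "
from mv import *
show(); print(gb(1,200))"
```

```text
t 60.6 gp [666.1  12.  365.9] rot [ 3.133e+00 -1.000e-03  1.594e+00] F [0.7 0.4 0.3] w 28.7 gf 0.0
[18.99, -15.33, 16.47, 0.008, -0.0, -0.076]
```

send_rows --rows '[[[3.8,-3,0,0,0,-0.02],[7.6,-6,0,0,0,-0.04],[11.4,-9,0,0,0,-0.06],[15.2,-12,0.5,0,0,-0.076],[18.5,-15,3,0,0,-0.076],[19,-15.3,7.5,0,0,-0.076],[19,-15.3,12,0,0,-0.076],[19,-15.3,16,0,0,-0.076],[19,-15.3,16.4,0.008,0,-0.076],[19,-15.3,16.4,0.008,0,-0.076]]]' --grip 120

```text
clock: 61.6
eef_pos: [505.6, 199.5, 249.5]
tool_rot: [-3.129, -0.002, 1.67]
force: [0.9, -0.4, 1.3]
width: 45.3
gripper_force: 0.0
```

```bash
python3 -c "
from mv import *
show(); print(gb(1,131))"
```

```text
t 61.6 gp [504.9 199.6 195.5] rot [-3.129e+00 -2.000e-03  1.670e+00] F [ 0.9 -0.4  1.3] w 45.3 gf 0.0
[-0.15, 0.44, 6.44, -0.013, -0.002, -0.0]
```

send_rows --rows '[[[-0.1,0.3,2,-0.013,0,0],[-0.1,0.3,4,-0.013,0,0],[-0.1,0.3,5.5,-0.013,0,0],[-0.1,0.3,6.3,-0.013,0,0],[-0.1,0.3,6.4,-0.013,0,0],[-0.1,0.3,6.4,-0.013,0,0]]]'

```text
clock: 62.2
eef_pos: [508.4, 199.3, 186.5]
tool_rot: [3.139, -0.003, 1.67]
force: [-0.1, 0.5, 0.1]
width: 45.0
gripper_force: 0.0
```

send_rows --rows '[[[0,0,0,0,0,0],[0,0,0,0,0,0],[0,0,0,0,0,0],[0,0,0,0,0,0],[0,0,0,0,0,0],[0,0,0,0,0,0],[0,0,0,0,0,0],[0,0,0,0,0,0]]]' --grip 255

```text
clock: 63.0
eef_pos: [508.2, 199.4, 185.5]
tool_rot: [3.139, -0.003, 1.67]
force: [3.3, 1.1, 4.2]
width: 7.6
gripper_force: 59.5
```

```bash
python3 -c "
from mv import *
show(); print(hk(3,-95,272)); cam('side','h5'); cam('scene','ch5')"
```

```text
t 63.0 gp [508.4 199.5 131.5] rot [ 3.139e+00 -3.000e-03  1.670e+00] F [3.3 1.1 4.2] w 7.6 gf 59.5
[-7.41, 6.11, -14.05, 0.003, -0.003, 0.076]
```

send_rows --rows '[[[0,0,-1,0,0,0],[0,0,-3,0,0,0],[0,0,-6,0,0,0],[0,0,-9.5,0,0,0],[-2,1,-13,0,0,0.03],[-4.5,3,-14,0,0,0.06],[-7,5,-14.1,0,0,0.076],[-7.4,6.1,-14.1,0,0,0.076],[-7.4,6.1,-14.1,0,0,0.076],[-7.4,6.1,-14.1,0,0,0.076]]]'

```text
clock: 64.1
eef_pos: [573.7, 132.1, 324.9]
tool_rot: [-3.138, -0.003, 1.595]
force: [-0.6, -0.4, -2.4]
width: 7.3
gripper_force: 58.7
```

```bash
python3 -c "
from mv import *
show(); print(hk(3,-12,272))"
```

```text
t 64.1 gp [573.5 132.3 270.9] rot [-3.138e+00 -3.000e-03  1.595e+00] F [-0.6 -0.4 -2.4] w 7.3 gf 58.7
[-0.09, 8.54, -0.15, -0.004, -0.003, 0.0]
```

send_rows --rows '[[[-0.1,2,0,0,0,0],[-0.1,4,0,0,0,0],[-0.1,6,0,0,0,0],[-0.1,7.7,0,0,0,0],[-0.1,8.5,0,0,0,0],[-0.1,8.5,0,0,0,0],[-0.1,8.5,1,0,0,0],[-0.1,8.5,2,0,0,0],[-0.1,8.5,2.6,0,0,0],[-0.1,8.5,2.6,0,0,0]]]'

```text
clock: 65.1
eef_pos: [659.3, 132.5, 298.4]
tool_rot: [-3.139, -0.002, 1.594]
force: [-0.4, -0.2, -2.2]
width: 7.5
gripper_force: 58.7
```

send_rows --rows '[[[0,0,0.1,0,0,0],[0,0,0.2,0,0,0],[0,0,0.3,0,0,0],[0,0,0.4,0,0,0],[0,0,0.4,0,0,0]]]'

```text
clock: 65.6
eef_pos: [660.4, 132.4, 296.0]
tool_rot: [3.141, -0.002, 1.594]
force: [-0.5, 0.6, -2.3]
width: 7.5
gripper_force: 58.7
```

```bash
python3 -c "
from mv import *
show(); print(hk(3,-12,240))"
```

```text
t 65.6 gp [660.4 132.5 242. ] rot [ 3.141e+00 -2.000e-03  1.594e+00] F [-0.5  0.6 -2.3] w 7.5 gf 58.7
[0.1, -0.13, 0.2, 0.0, -0.002, -0.0]
```

send_rows --rows '[[[0,0,0.1,0,0,0],[0,0,0.2,0,0,0],[0,0,0.25,0,0,0],[0,0,0.25,0,0,0]]]'

```text
clock: 66.0
eef_pos: [660.5, 132.4, 293.7]
tool_rot: [3.141, -0.002, 1.594]
force: [0.2, 0.4, -1.1]
width: 7.0
gripper_force: 58.9
```

```bash
python3 -c "
from mv import *
show()"
```

```text
t 66.0 gp [660.5 132.5 239.7] rot [ 3.141e+00 -2.000e-03  1.594e+00] F [ 0.2  0.4 -1.1] w 7.0 gf 58.9
```

send_rows --rows '[[[0,0,0.1,0,0,0],[0,0,0.1,0,0,0]]]'

```text
clock: 66.2
eef_pos: [660.6, 132.3, 293.4]
tool_rot: [3.14, -0.003, 1.594]
force: [-1.8, 0.6, 3.1]
width: 7.0
gripper_force: 59.6
```

send_rows --rows '[[[0,0,0,0,0,0],[0,0,0,0,0,0],[0,0,0,0,0,0],[0,0,0,0,0,0],[0,0,0,0,0,0],[0,0,0,0,0,0]]]' --grip 170

```text
clock: 66.8
eef_pos: [660.4, 132.3, 292.4]
tool_rot: [3.141, -0.002, 1.594]
force: [-0.6, 0.3, 0.6]
width: 28.5
gripper_force: 0.0
```

send_rows --rows '[[[0,0,-1,0,0,0],[0,0,-2,0,0,0],[0,0,-4,0,0,0],[0,0,-8,0,0,0],[0,0,-12,0,0,0],[0,0,-12,0,0,0]]]'

```text
clock: 67.4
eef_pos: [662.8, 131.3, 420.4]
tool_rot: [3.128, -0.004, 1.594]
force: [0.2, -0.4, -0.1]
width: 28.5
gripper_force: 0.0
```

send_rows --rows '[[[0,-4,0,0,0,0],[0,-8,0,0,0,0],[0,-12,0,0,0,0],[0,-16,0,0,0,0],[0,-20,0,0,0,0],[0,-22,0,0,0,0],[0,-22,0,0,0,0],[0,-22,0,0,0,0],[0,-22,0,0,0,0],[0,-22,0,0,0,0]]]'

```text
clock: 68.4
eef_pos: [441.5, 126.8, 412.4]
tool_rot: [3.14, -0.002, 1.594]
force: [-0.4, -0.1, -0.1]
width: 28.1
gripper_force: 0.0
```

Run:
```python
from mv import *
from fit import *
show(); cam('side','f1'); cam('scene','fc1'); cam('wrist','fw')
img,E,K=load('f1')
hsv=cv2.cvtColor(img,cv2.COLOR_BGR2HSV); w=cv2.inRange(hsv,(0,0,140),(180,50,255))
for y in(-132,-10,109):
    print(y,proj(E,K,[(665,y,233),(660,y,170),(665,y,140),(670,y,100),(640,y,130),(690,y,130)]).round().tolist(), [int(w[int(v)-3:int(v)+4,int(u)-3:int(u)+4].mean()) for u,v in proj(E,K,[(665,y,150),(665,y,130),(665,y,115),(645,y,130),(685,y,130)])])
print('old seats white?',[int(w[int(v)-4:int(v)+5,int(u)-4:int(u)+5].mean()) for u,v in proj(E,K,[(468,200,30),(476,35,30),(495,-150,30)])])
# pick: compare with the place where it was put; bottle, cup unchanged
for nm,box in(('cup',(320,370,175,220)),('bottle',(115,150,240,266))):
    a=load('side1')[0].astype(int); print(nm,abs(a-img)[box[0]:box[1],box[2]:box[3]].mean().round(1))
a=load('s14')[0].astype(int); print('pick vs s14',abs(a-img)[375:415,245:340].mean().round(1)); a=load('side1')[0].astype(int); print('pick vs side1',abs(a-img)[375:415,245:340].mean().round(1))
count_tray('fc1'); count_tray('c19'); tray('fc1')
```

```text
t 68.4 gp [441.6 126.9 358.4] rot [ 3.140e+00 -2.000e-03  1.594e+00] F [-0.4 -0.1 -0.1] w 28.1 gf 0.0
-132 [[231.0, 136.0], [235.0, 158.0], [234.0, 168.0], [233.0, 181.0], [244.0, 172.0], [224.0, 171.0]] [0, 255, 255, 182, 234]
-10 [[219.0, 166.0], [224.0, 189.0], [223.0, 199.0], [222.0, 213.0], [234.0, 204.0], [213.0, 202.0]] [0, 104, 255, 124, 192]
109 [[205.0, 202.0], [211.0, 226.0], [210.0, 236.0], [210.0, 250.0], [223.0, 241.0], [199.0, 239.0]] [0, 15, 166, 26, 223]
old seats white? [0, 0, 0]
cup 1.4
bottle 1.3
pick vs s14 1.6
pick vs side1 4.3
fc1 brass px 666 mean [ 479. -386.] min [ 413. -476.] max [ 555. -288.]
c19 brass px 722 mean [ 476. -383.] min [ 410. -476.] max [ 555. -288.]
fc1 tray [117, 259, 75, 59, 1211] [ 4.6547e+02 -3.8608e+02 -1.8000e-01] 1.35
```

send_rows --rows '[[[0,0,0,0,0,0],[0,0,0,0,0,0],[0,0,0,0,0,0],[0,0,0,0,0,0],[0,0,0,0,0,0],[0,0,0,0,0,0],[0,0,0,0,0,0],[0,0,0,0,0,0],[0,0,0,0,0,0],[0,0,0,0,0,0]]]'

```text
clock: 69.55
eef_pos: [440.5, 126.9, 412.4]
tool_rot: [3.141, -0.002, 1.594]
force: [0.1, 0.0, -0.2]
width: 28.5
gripper_force: 0.0
```

send_rows --rows '[[[0,0,0,0,0,0],[0,0,0,0,0,0],[0,0,0,0,0,0],[0,0,0,0,0,0],[0,0,0,0,0,0],[0,0,0,0,0,0],[0,0,0,0,0,0],[0,0,0,0,0,0],[0,0,0,0,0,0],[0,0,0,0,0,0]]]'

```text
clock: 70.55
eef_pos: [440.5, 126.9, 412.4]
tool_rot: [3.141, -0.002, 1.594]
force: [-0.2, -0.9, 0.4]
width: 28.5
gripper_force: 0.0
```

Run:
```python
from mv import *
cam('side','f2'); a,b=[load(n)[0].astype(int) for n in('f1','f2')]
d=abs(a-b)
for n,(y0,y1,x0,x1) in dict(h1=(145,195,205,260),h2=(180,228,195,250),h3=(215,265,180,240),pick=(375,415,245,340)).items(): print(n,d[y0:y1,x0:x1].mean().round(2))
w=cv2.inRange(cv2.cvtColor(load('f2')[0],cv2.COLOR_BGR2HSV),(0,0,140),(180,50,255)); E,K=load('f2')[1:]
for y in(-132,-10,109): print([int(w[int(v)-3:int(v)+4,int(u)-3:int(u)+4].mean()) for u,v in proj(E,K,[(665,y,z) for z in(150,130,115,100)])])
print(ctrl.finish_job())
```

```text
h1 3.5
h2 8.87
h3 15.61
pick 1.29
[5, 255, 255, 249]
[5, 135, 249, 249]
[0, 5, 140, 255]
the job is handed in; nothing more can be done
None
```

Job handed in at 70 s: all three rings are in the tray, one strainer hangs on each hook (the last one still swinging a little at hand-in), the pick was set back down on the bench lip up, and the bottle and clay cup look unmoved; these end states were checked from camera numbers, not by eye.

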